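Load the warm-air dryer and set its wind-up timer

TASK

The rear wiper arm has been touched up and is ready for the dryer: lay it gently, right way up, across the dryer's two notched rests, down in both notches and let go. Then start the dryer on its wind-up timer: turn the knob clockwise past the 30-minute top mark, and from there back down to 20 minutes. Don't drop the arm, and leave everything else on the shelf where it stands.

Things in the scene. Friction and masses are not known exactly. Their poses are not given: they have to be found in the camera images.
- wiper_arm: Loose black rear wiper arm, no blade, 193 mm, 140 g. Straight bar 160 mm long, 18 wide, 13 thick (grip across it near the middle); hub 33 mm across at the -x end, downward claw at the +x end, both reaching 14 mm below the bar, on which it stands on the shelf. Origin: middle of the bar's flat underside, bare from x = -67 to +80 mm. x along the bar hub to claw, z out of its top.
- dryer: Fixed warm-air dryer: grey cabinet 200 (x) by 220 (y) mm, louvred top 65 mm high, origin under its centre. Two upright rests at y = -45 and +45 mm, 10 mm thick (y), 60 wide (x); each has a notch open upward, flat floor 30 mm wide, 115 mm above the shelf, flared lips to 136 mm. The arm lies in both notches, along the dryer's y, hub at either end, hub and claw hanging outside the rests.
- rests_mid (a point): Point midway between the two notches of the dryer, at the level of their floors (115 mm above the shelf), axes as the dryer's. The wiper arm's origin belongs here; it may lie up to 25 mm off along the dryer's y.
- console: Fixed desk console of the wind-up timer: grey steel box 150 mm wide (y), about 150 deep (x), its flat panel sloping up at 35 degrees away from the front (-x) edge; rear top edge about 140 mm high. Origin under its centre, z up. A flat scale plate 112 mm across and the round timer knob are in the middle of the panel; nothing else stands proud.
- timer_grip (a point): Grip point on the axis of the timer knob, 24 mm above the sloped panel. Knob: black, round, ribbed, 54 mm in diameter, flank from 6 to 36 mm above the panel; grip it across the diameter at any angle, with the tool in line with its axis. z: the axis, out of the panel (35 degrees from vertical, leaning to the console's front). x turns with the knob, along its white pointer line.
- timer (a joint): Knob angle (rad), growing clockwise seen facing the panel; 0.1047 (6 degrees) a minute. 0 = off, pointer straight up the slope (12 o'clock). Long ticks at 0, 10 (1.047), 20 (2.094, 4 o'clock), 30 (3.142, 6 o'clock, the last mark); end stop 3.49. Starts at 3 to 9 minutes. Friction 0.08 N m, no spring return: stays where left, does not visibly run down.
- jug: Bystander: blue washer-fluid jug 155 by 105 mm, 273 mm high; origin at the centre of its underside.
- mug: Bystander: white ceramic mug, 84 mm across, 95 mm high; origin at the centre of its underside.
- funnel: Bystander: aluminium funnel standing mouth down, 140 mm across, 145 mm high; origin at the centre of its underside.
- scraper: Bystander: grey plastic ice scraper lying flat, 200 mm long, 100 mm wide at the blade (+x), 23 mm high; origin on its underside.
- wiper_blade: Bystander: black rubber-edged wiper blade lying along its x, 290 mm long, 20 mm wide, 21 mm high; origin at the middle of its underside.
- spray_can: Bystander: bare aluminium spray can, 66 mm across, 190 mm high; origin at the centre of its underside.
- tape_roll: Bystander: roll of paper masking tape lying flat, 104 mm across, 36 mm high; origin at the centre of its underside.

How it is judged:
On the way, in this order (a step that is already met when the one before it is completed fails the run):
1. the wiper arm lies right way up in both notches of the dryer's rests, let go and still (x of wiper_arm in the frame of rests_mid between -0.012 and 0.012 m and y of wiper_arm in the frame of rests_mid between -0.027 and 0.027 m and z of wiper_arm in the frame of rests_mid between -0.005 and 0.005 m and angle between wiper_arm's own z axis and vertical below 0.09 rad and angle between the x axis of wiper_arm and the y axis of dryer, either way round below 0.17 rad and contact force between the fingers and wiper_arm below 0.1 N and linear speed of wiper_arm below 0.02 m/s), for 0.2 s.
2. the timer knob is turned past the 30-minute top mark (3.142 rad), with the arm lying on the rests (value of joint timer above 3.16 rad and x of wiper_arm in the frame of rests_mid between -0.012 and 0.012 m and y of wiper_arm in the frame of rests_mid between -0.027 and 0.027 m and z of wiper_arm in the frame of rests_mid between -0.005 and 0.005 m and angle between wiper_arm's own z axis and vertical below 0.09 rad and angle between the x axis of wiper_arm and the y axis of dryer, either way round below 0.17 rad), for 0.05 s.
At the end, for the whole second after the job is handed in: The wiper arm lies still, right way up, in both notches of the dryer's rests (within 27 mm along and 12 mm across, at notch-floor level within 5 mm, level within 0.09 rad, along the rests' line within 0.17 rad), and the timer reads 20 minutes within one minute (2.094 rad, within about 0.1) (x of wiper_arm in the frame of rests_mid between -0.012 and 0.012 m and y of wiper_arm in the frame of rests_mid between -0.027 and 0.027 m and z of wiper_arm in the frame of rests_mid between -0.005 and 0.005 m and angle between wiper_arm's own z axis and vertical below 0.09 rad and angle between the x axis of wiper_arm and the y axis of dryer, either way round below 0.17 rad and linear speed of wiper_arm below 0.02 m/s and value of joint timer between 1.99 and 2.2 rad); the robot touches nothing.
It fails at once if the wiper arm is dropped (falls free faster than 0.5 m/s, more than about 13 mm) (linear speed of wiper_arm above 0.5 m/s and contact force between the fingers and wiper_arm below 0.05 N).
It fails at once if another thing on the shelf is moved by more than 20 mm (distance of any of jug, mug, funnel, scraper, wiper_blade, spray_can, tape_roll from where it was at the start of the episode above 0.02 m).
It also fails if it takes over 61 s, if anything falls off the work surface, if the arm or the gripper's body presses on something with over 40 N, if the wrist force passes 120 N, or if a joint passes its speed limit or range.

ROBOT

A 6-joint arm with a two-finger parallel gripper is mounted at the origin on the work surface. World frame = base frame: x ahead of the robot, y to its left, z up, the work surface at z = 0. Lengths are in m, angles in rad, forces in N, time in s.
With the tool pointing down it reaches from about 0.325 to 0.875 m from the base axis. Payload 4.4 kg.
Tool frame: the origin (TCP) lies at the very end of the fingers, on their centre line; the grasp point (between the pads) lies 19 mm behind it; x points along the fingers, z is the direction in which the jaws open and shut, and the axes are right-handed (so a half turn about x gives the same grasp; the last joint's range is limited). The gripper opens to 85 mm and grips with 20 to 120 N. Pads are 22 mm wide; open, the fingers measure 114 mm over their backs; the gripper's body (76 mm by 85 mm) begins 54 mm behind the grasp point. The pads swing forward as they close: fully open they stand 13 mm farther back than shut.
Start: joints at [1.196, 0.207, 1.542, -0, 1.393, -0.15], TCP at [0.128, 0.561, 0.231] pointing down, gripper open.
Joint ranges: [-2.73, 2.73], [-0.86, 2.22], [0.23, 2.46], [-1.11, 4.25], [0.08, 2.63], [-2.82, 2.82]. Speed limits (rad/s): [2.79, 2.79, 3.14, 3.14, 3.14, 3.14].

INTERFACE

Orientations are given as [roll, pitch, yaw] about the fixed x, y, z axes, in that order (R = Rz(yaw) Ry(pitch) Rx(roll)).
In Python, from plant import readout, vision, ctrl gives the robot as it stands.
- The arm moves only by the tool move_arm, never from a script. Its argument "steps" is text: rows parted by semicolons, each of 7 numbers parted by spaces: the gripper's target within -1 to 1 (fully open at 1, half-way at 0, shut at -1), then the shift along the tool's x, y, z in units of 40 mm (1.0 is 40 mm), then the turn, a rotation vector about the tool's x, y, z in units of 6 degrees (1.0 is 6 degrees). In form: grip tx ty tz ax ay az; .... A call has 1 to 5 rows; each row shifts and turns the commanded pose from where the row before left it, along the tool's axes as they then stand; what a row does not reach is not made up. A row lasts 1/10 s, in which the tool goes at most 50 mm and 8.59 degrees, less where a joint would pass 70% of its speed; a pose out of reach is approached as far as the arm can. A call is refused whole if a number of a shift passes 1 or a number of a turn 1, either way. A call with a gripper value outside its range is refused whole. The fingers move at their own pace and stop on an object; the grip force is fixed at half the most. Time passes only in rows, so rows that do not move let the fingers close. It gives the time, the measured TCP pose, the force and the opening at its end, in the units of the state.
- readout.get_state(): the state, without advancing time (a new reading comes with each control period).
- vision.read_camera(name): name is "scene" or "top" or "wrist"; returns a dict with "color" (400x640x3 uint8, red, green, blue), "camera_matrix" (3x3 intrinsics, pixels), "R" (3x3) and "t" (3): a world point X has camera coordinates R X + t. Camera axes: x right, y down, z forward; pixel columns grow to the right and rows downward; lengths in m; the calibration is good to about 2 mm. A picture is of the moment at which its call begins. There is no depth.
- ctrl.close_job(): hands the job in, once; it reports no verdict.
The state is a dict: "clock": time; "qpos": joint angles; "qvel": joint speeds; "joint_torque": joint torques, N m; "position": TCP position; "tool_rot": TCP orientation; "ft_force": force on the tool from outside, world axes, zero at the start; "ft_torque": the same for the moment, N m; "finger_gap": opening from 0.0 (shut) to 1.0 (fully open).
Only numpy, scipy, OpenCV 4.12 (cv2) and the standard library are available. Lean on these libraries where they do the work, as an engineer would, in place of code of your own. Each camera call takes 0.05 s, during which the arm holds its last target.

## Working session

There is one attempt and no reset: what is moved stays moved. The work goes in short steps, Python scripts to look and compute and a tool call to move; the robot and the scene stay as the last step left them, time stands still between calls to the robot, and variables do not carry over. Pictures are saved under pics/ and viewed, and the job is handed in when it is done.

Besides the shell and the picture viewer there is one more tool, called by a JSON object that holds its "api" and its "payload", one argument or row to a line. move_arm: Moves the arm, as the interface text tells. Its arguments: {"type":"object","properties":{"steps":{"type":"string"}},"required":["steps"]}

```bash
ls; mkdir -p pics; python3 - <<'E'
from plant import readout, vision
import cv2,pickle
print(readout.get_state())
d={}
for n in ["scene","top","wrist"]:
    c=vision.read_camera(n); d[n]=c
    cv2.imwrite(f"pics/{n}0.png",c["color"][:,:,::-1]); print(n,c["camera_matrix"].tolist(),c["R"].tolist(),c["t"].tolist())
pickle.dump(d,open("cams0.pkl","wb"))
E
```

```text
pics
{'clock': 0.0, 'qpos': array([ 1.19648681e+00,  2.07468951e-01,  1.54295470e+00,  1.25642252e-05,
        1.39352104e+00, -1.50494109e-01]), 'qvel': array([ 0.00030687,  0.00097846, -0.00190438, -0.00035943,  0.0004288 ,
        0.00155858]), 'joint_torque': array([-1.22896752e-03, -3.83023775e+01, -2.91598839e+01, -1.93778865e-04,
        1.06743869e-02,  3.82815699e-05]), 'position': array([0.12734347, 0.55993817, 0.23009763]), 'tool_rot': array([ 2.98584268,  1.56844426, -1.95036394]), 'ft_force': array([-0.67663421, -0.15043858, -0.19243203]), 'ft_torque': array([-0.04173354,  0.00168429,  0.00051561]), 'finger_gap': 0.9978551357177426}
scene [[421.73032272667155, 0.0, 310.0403128410255], [0.0, 421.73032272667155, 198.6452462872264], [0.0, 0.0, 1.0]] [[0.8623410653588296, 0.5063241869603687, 0.0019247583538074418], [0.43680522556176493, -0.7420072973101604, -0.5085532082883825], [-0.2560646049686185, 0.4393870599339411, -0.8610284139590706]] [-0.48582357731081444, -0.1721766945288268, 1.5431762766080015]
top [[440.77282686341624, 0.0, 317.7176895664487], [0.0, 440.77282686341624, 205.27080930615102], [0.0, 0.0, 1.0]] [[0.018703363477190343, -0.9998247660302555, 0.0007883065296676819], [-0.9949699425578787, -0.018690140738394125, -0.09841489747771973], [0.0984123854045372, 0.0010563482965547633, -0.9951451585207381]] [-0.013410932075733573, 0.5507354399918297, 1.7777899386574074]
wrist [[289.8577582707495, 0.0, 317.6324955687366], [0.0, 289.8577582707495, 200.08192687555277], [0.0, 0.0, 1.0]] [[0.22234310552127068, 0.9749675292503335, -0.0013639408554833783], [0.9224577492665899, -0.20991482431757588, 0.3240485570863395], [0.3156505096545458, -0.07330814033394548, -0.9460394665739924]] [-0.572739299674583, -0.04123109294261878, 0.37951599007751824]
```

View pics/scene0.png

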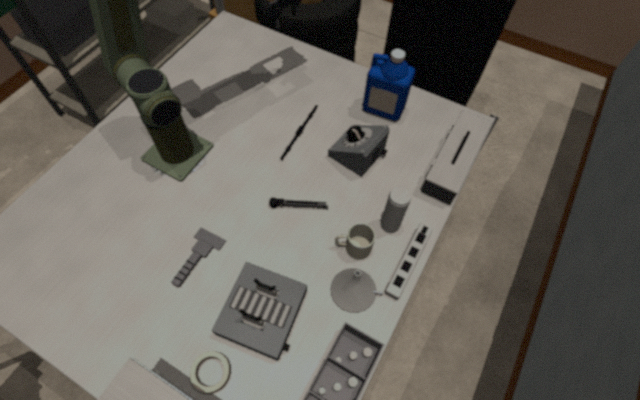

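View pics/top0.png

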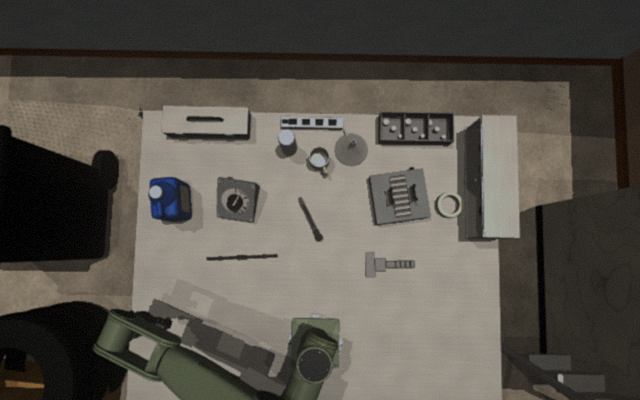

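View pics/wrist0.png

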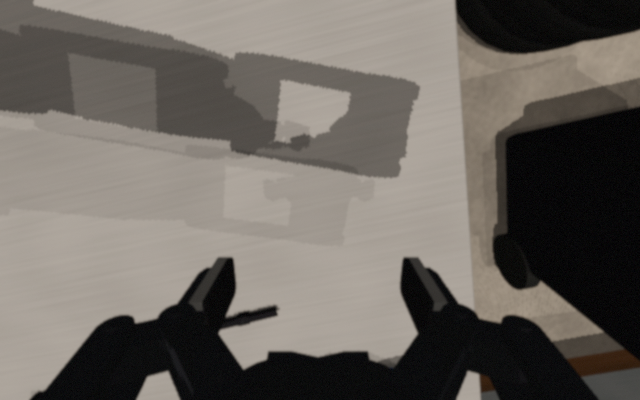

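The top view has the wiper arm at about (311,218), the dryer at (398,196) and the console at (238,200). I'll zoom in on those three.

```bash
cat > h.py <<'E'
import numpy as np,cv2,pickle
def ray(c,u,v):
    K=c["camera_matrix"];R=np.array(c["R"]);t=np.array(c["t"])
    d=R.T@np.linalg.inv(K)@np.array([u,v,1.]); return -R.T@t,d
def onz(c,u,v,z):
    o,d=ray(c,u,v); return o+d*(z-o[2])/d[2]
def proj(c,X):
    p=c["camera_matrix"]@(np.array(c["R"])@np.array(X)+np.array(c["t"])); return p[:2]/p[2]
def tri(c1,p1,c2,p2):
    o1,d1=ray(c1,*p1);o2,d2=ray(c2,*p2)
    s=np.linalg.lstsq(np.c_[d1,-d2],o2-o1,rcond=None)[0]
    a,b=o1+d1*s[0],o2+d2*s[1]; return (a+b)/2,np.linalg.norm(a-b)
E
python3 - <<'E'
import pickle,cv2,numpy as np
d=pickle.load(open("cams0.pkl","rb"))
def crop(n,x,y,w,h,s,f):
    im=d[n]["color"][y:y+h,x:x+w,::-1]
    im=np.clip(im.astype(float)*1.8,0,255).astype(np.uint8)
    cv2.imwrite(f,cv2.resize(im,None,fx=s,fy=s,interpolation=cv2.INTER_CUBIC))
crop("top",205,160,100,75,8,"pics/t_cons.png")
crop("top",360,160,100,75,8,"pics/t_dry.png")
crop("top",270,185,100,75,8,"pics/t_arm.png")
crop("scene",205,255,120,110,5,"pics/s_dry.png")
crop("scene",320,110,80,75,8,"pics/s_cons.png")
E
```

```text
(no output)
```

View pics/t_cons.png

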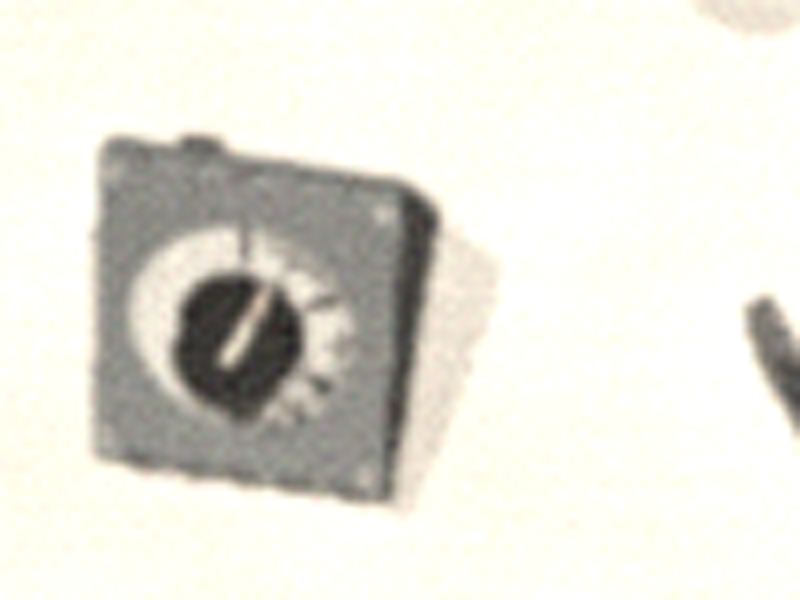

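View pics/t_dry.png

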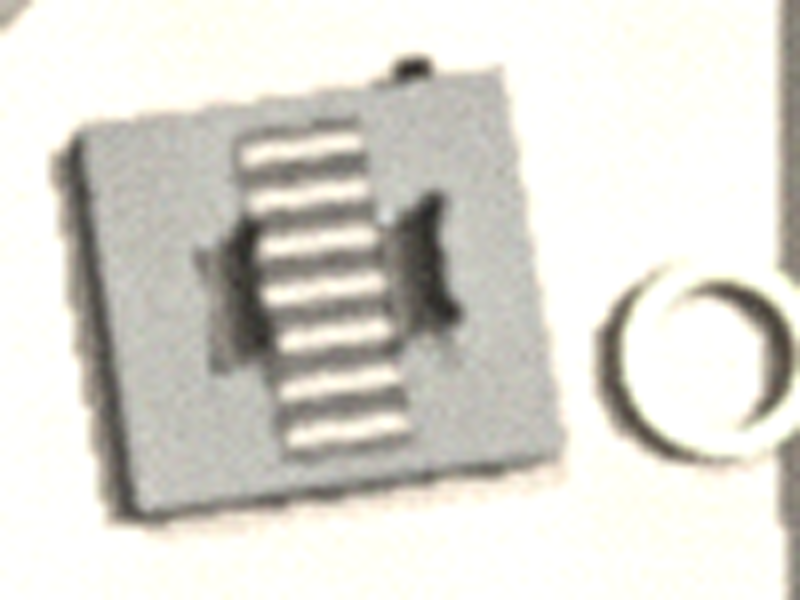

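View pics/t_arm.png

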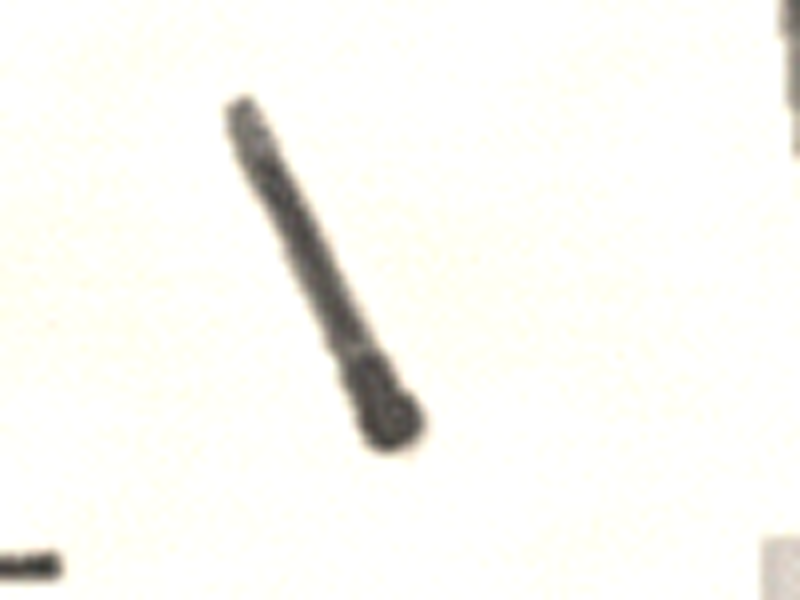

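View pics/s_dry.png

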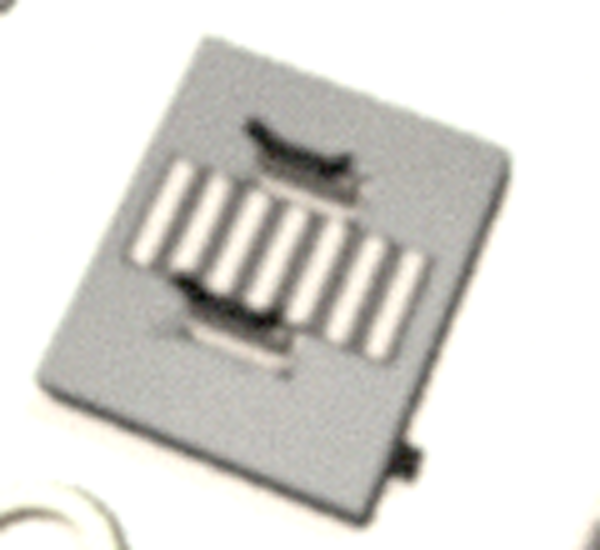

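View pics/s_cons.png

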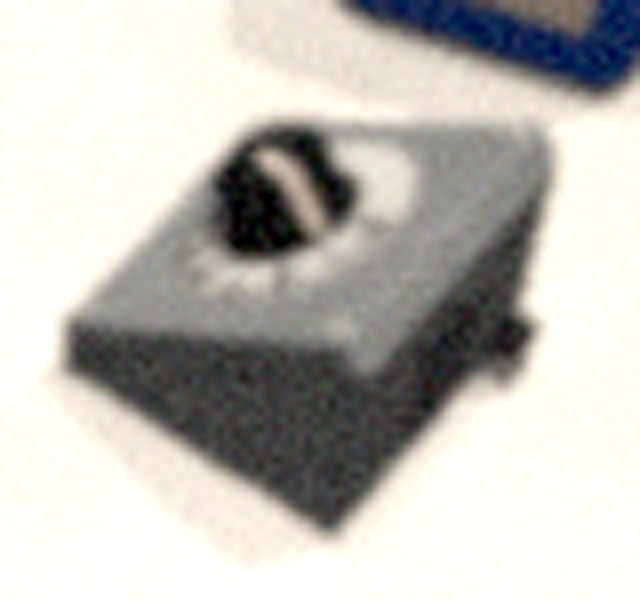

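```bash
python3 - <<'E'
from h import *
d=pickle.load(open("cams0.pkl","rb"));T=d["top"];S=d["scene"]
np.set_printoptions(precision=4,suppress=True)
tc=np.array([(80,130),(503,68),(565,455),(140,512)])/8+[360-.5+.06,160-.5+.06]
sc=np.array([(508,160),(365,525),(40,380),(205,40)])/5+[205-.4,255-.4]
P=np.array([onz(T,*p,.065) for p in tc]);Q=np.array([onz(S,*p,.065) for p in sc])
for n,A in(("top",P),("scene",Q)):
    print(n,A.tolist(),A.mean(0))
    print([np.linalg.norm(A[i]-A[(i+1)%4]).round(4) for i in range(4)])
    dy=(A[0]+A[3]-A[1]-A[2]);dx=A[0]+A[1]-A[2]-A[3]
    print("yaw from y",np.degrees(np.arctan2(-dy[0],dy[1])),"from x",np.degrees(np.arctan2(dx[1],dx[0])))
# wiper arm
for n,c,box,z in(("top",T,(290,190,335,250),.022),("scene",S,(262,190,335,215),.022)):
    g=c["color"].max(2);m=np.zeros_like(g);x0,y0,x1,y1=box
    m[y0:y1,x0:x1]=(g[y0:y1,x0:x1]<75)*255
    cn=max(cv2.findContours(m,0,2)[0],key=cv2.contourArea)
    w=np.array([onz(c,*p[0],z)[:2] for p in cn])
    r=cv2.minAreaRect((w*1000).astype(np.float32)); print(n,r, cv2.contourArea(cn))
    b=cv2.boxPoints(r);print(b)
# console
print([T["color"][210,y].tolist() for y in(235,)])
E
```

```text
top [[0.6705357851028825, -0.2100806198272529, 0.06499999999999995], [0.7062619108308684, -0.42362466477905253, 0.06499999999999995], [0.5107356618614551, -0.4537043297539428, 0.06499999999999995], [0.47823084191365844, -0.24139898710596813, 0.06499999999999995]] [ 0.5914 -0.3322  0.065 ]
[np.float64(0.2165), np.float64(0.1978), np.float64(0.2148), np.float64(0.1948)]
yaw from y 9.1027449157341 from x 8.995907844666464
scene [[0.6789642917880454, -0.2189971995716532, 0.06499999999999995], [0.715643167449347, -0.4290377782279819, 0.06499999999999995], [0.5218101457927076, -0.45575145666920835, 0.06499999999999995], [0.4859357510022573, -0.24687959686012428, 0.06499999999999995]] [ 0.6006 -0.3377  0.065 ]
[np.float64(0.2132), np.float64(0.1957), np.float64(0.2119), np.float64(0.195)]
yaw from y 9.825833288956304 from x 8.032853791997338
top ((492.3343811035156, 33.352088928222656), (188.91912841796875, 27.319795608520508), 30.138057708740234) 140.5
[[403.7856  -2.2613]
 [417.5025 -25.888 ]
 [580.8832  68.9655]
 [567.1663  92.5922]]
scene ((499.9604187011719, 27.78955078125), (187.79946899414062, 34.84678268432617), 29.19316291809082) 286.5
[[409.4894  -2.8003]
 [426.4861 -33.2208]
 [590.4314  58.3794]
 [573.4347  88.7999]]
[[44, 41, 39]]
```

```bash
python3 - <<'E'
from h import *
d=pickle.load(open("cams0.pkl","rb"));T=d["top"];S=d["scene"]
np.set_printoptions(precision=4,suppress=True)
tc=np.array([(80,130),(503,68),(565,455),(140,512)])/8+[360-.5+.06,160-.5+.06]
sc=np.array([(508,160),(365,525),(40,380),(205,40)])/5+[205-.4,255-.4]
sc=np.array([(205,40),(508,160),(365,525),(40,380)])/5+[205-.4,255-.4]
sc=sc[[1,2,3,0]]
for a,b in zip(tc,sc): print(tri(T,a,S,b))
for n,x,y,w,h,s in(("scene",130,120,90,70,8),("top",270,300,90,70,8)):
    im=np.clip(d[n]["color"][y:y+h,x:x+w,::-1].astype(float)*1.8,0,255).astype(np.uint8)
    cv2.imwrite(f"pics/base_{n}.png",cv2.resize(im,None,fx=s,fy=s,interpolation=cv2.INTER_CUBIC))
print(proj(T,[0,0,0]),proj(S,[0,0,0]))
print("campos",-T["R"].T@T["t"],-S["R"].T@S["t"])
E
```

```text
(array([ 0.6746, -0.2126,  0.0421]), np.float64(0.0006026682543204999))
(array([ 0.7114, -0.4277,  0.0435]), np.float64(0.002991274016768593))
(array([ 0.514 , -0.4562,  0.0465]), np.float64(0.005724354265266633))
(array([ 0.4798, -0.2431,  0.0486]), np.float64(0.0015465368728218472))
[314.3927 341.8163] [177.2709 151.5916]
campos [ 0.3733 -0.005   1.8234] [ 0.8893 -0.5598  1.2421]
```

View pics/base_scene.png

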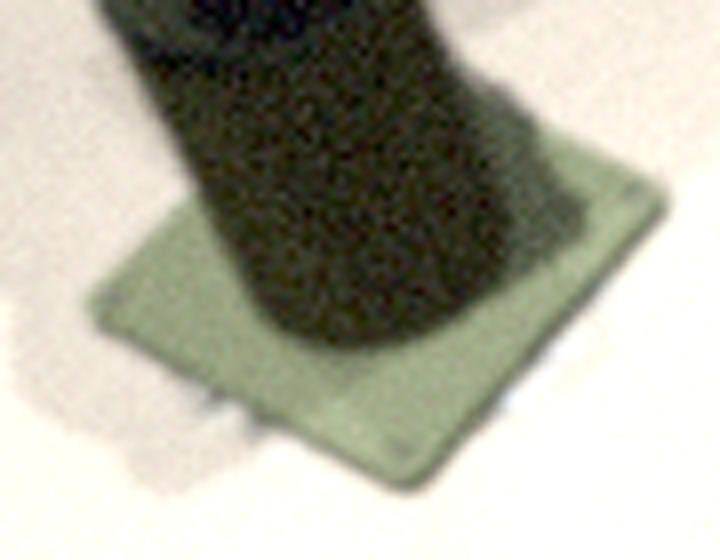

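View pics/base_top.png

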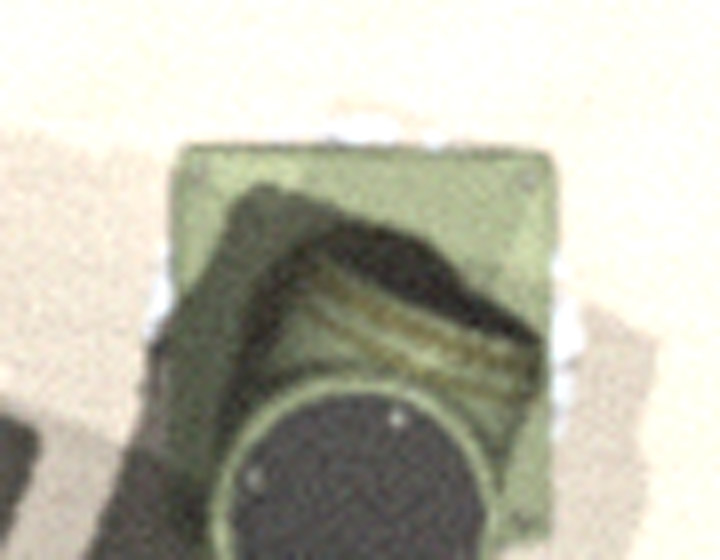

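```bash
cat >> h.py <<'E'
from scipy.spatial.transform import Rotation as Ro
np.set_printoptions(precision=4,suppress=True)
def st():
    from plant import readout
    s=readout.get_state(); return s, s["position"], Ro.from_euler("xyz",s["tool_rot"]).as_matrix()
def plan(p,R):
    s,p0,R0=st()
    dt=R0.T@(np.array(p)-p0); rv=Ro.from_matrix(R0.T@R).as_rotvec()
    print("t=%.2f"%s["clock"],"pos",p0,"q",s["qpos"],"gap %.3f"%s["finger_gap"],"F",s["ft_force"])
    print("shift units(40mm)",dt/.04,"turn units(6deg)",np.degrees(rv)/6)
def down(yawz):  # tool x down, tool z (jaw) at yaw deg
    a=np.radians(yawz); x=np.array([0,0,-1.]);z=np.array([np.cos(a),np.sin(a),0]); return np.c_[x,np.cross(z,x),z]
E
python3 - <<'E'
from h import *
d=pickle.load(open("cams0.pkl","rb"));W=d["wrist"]
s,p,R=st();print(p);print(R)
print("cam in tool",R.T@(-W["R"].T@W["t"]-p)); print("cam axes in tool (rows)\n",W["R"]@R); print("tcp px",proj(W,p))
for a in(119.5,-60.5): plan([.49,.03,.23],down(a))
E
```

```text
[0.1274 0.5601 0.2304]
[[-0.0007 -0.9751  0.222 ]
 [-0.0017  0.222   0.9751]
 [-1.      0.0003 -0.0018]]
cam in tool [-0.1412  0.0837 -0.0014]
cam axes in tool (rows)
 [[-0.0004 -0.0004  1.    ]
 [-0.3243 -0.946  -0.0005]
 [ 0.946  -0.3243  0.0003]]
tcp px [320.0507 260.2817]
t=0.15 pos [0.1274 0.5601 0.2304] q [ 1.1965  0.2072  1.5427  0.      1.3935 -0.1505] gap 1.000 F [1.3145 0.2478 0.5117]
shift units(40mm) [  0.0258 -11.7802 -10.9096] turn units(6deg) [-7.054  -0.0153 -0.0087]
t=0.15 pos [0.1274 0.5601 0.2304] q [ 1.1965  0.2072  1.5427  0.      1.3935 -0.1505] gap 1.000 F [1.3145 0.2478 0.5117]
shift units(40mm) [  0.0258 -11.7802 -10.9096] turn units(6deg) [22.946  -0.011   0.0192]
```

{"api": "move_arm", "payload": {
  "steps": "1 0 -.9 -.84 0 0 0;1 0 -.9 -.84 0 0 0;1 0 -.9 -.84 0 0 0;1 0 -.9 -.84 0 0 0;1 0 -.9 -.84 0 0 0"
}}

```text
clock: 0.65
position: [0.2663, 0.3551, 0.231]
tool_rot: [-2.639, 1.571, -1.291]
ft_force: [1.1, -1.0, 0.1]
finger_gap: 0.996
```

{"api": "move_arm", "payload": {
  "steps": "1 0 -.9 -.84 0 0 0;1 0 -.9 -.84 0 0 0;1 0 -.9 -.84 -1 0 0;1 0 -.9 -.84 -1 0 0;1 0 -.9 -.84 -1 0 0"
}}

```text
clock: 1.15
position: [0.416, 0.1614, 0.2313]
tool_rot: [-0.615, 1.571, 1.049]
ft_force: [1.1, 0.4, 0.2]
finger_gap: 0.998
```

```bash
python3 - <<'E'
from h import *
plan([.49,.03,.23],down(119.5))
E
```

```text
t=1.15 pos [0.416  0.1614 0.2313] q [ 0.1755 -0.0751  1.8409  0.0002  1.3756 -1.4882] gap 0.998 F [1.0786 0.3573 0.2117]
shift units(40mm) [ 0.0311 -1.537  -3.4424] turn units(6deg) [-4.0298  0.0018  0.0019]
```

{"api": "move_arm", "payload": {
  "steps": "1 0 -.4 -.86 0 0 0;1 0 -.4 -.86 0 0 0;1 0 -.4 -.86 0 0 0;1 0 -.3 -.6 0 0 0;1 0 0 0 -1 0 0"
}}

```text
clock: 1.65
position: [0.4882, 0.0389, 0.231]
tool_rot: [-3.045, 1.57, -1.282]
ft_force: [-0.3, 1.1, 0.4]
finger_gap: 0.998
```

{"api": "move_arm", "payload": {
  "steps": "1 0 0 0 -1 0 0;1 0 0 0 -1 0 0;1 0 0 0 -1 0 0;1 0 0 0 0 0 0;1 0 0 0 0 0 0"
}}

```text
clock: 2.15
position: [0.4865, 0.042, 0.231]
tool_rot: [1.038, 1.57, 3.114]
ft_force: [-0.4, -0.0, -0.2]
finger_gap: 1.002
```

```bash
python3 - <<'E'
from h import *
plan([.49,.03,.23],down(119.5))
from plant import vision
c=vision.read_camera("wrist");pickle.dump(c,open("w1.pkl","wb"))
cv2.imwrite("pics/w1.png",np.clip(c["color"][:,:,::-1]*1.6,0,255).astype(np.uint8))
E
```

```text
t=2.15 pos [0.4865 0.042  0.231 ] q [-0.0913  0.0209  1.7479 -0.      1.3733 -2.1679] gap 1.002 F [-0.4083 -0.0489 -0.2338]
shift units(40mm) [ 0.0262  0.0689 -0.3043] turn units(6deg) [-0.0868  0.0025 -0.0043]
```

View pics/w1.png

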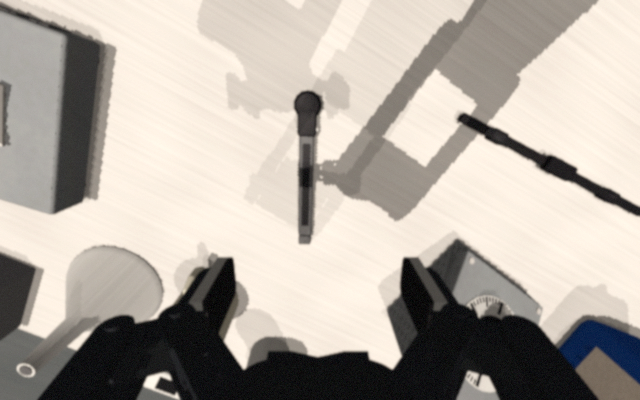

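The wrist view shows the wiper arm from the hub at (307,104) to the claw end at (304,243), with the jaws centred near column 319. The console knob is partly visible at lower right, near (487,310). Next I measure the arm.

```bash
python3 - <<'E'
from h import *
c=pickle.load(open("w1.pkl","rb"))
g=c["color"].max(2);m=np.zeros_like(g);m[85:250,285:325]=(g[85:250,285:325]<85)*255
cv2.imwrite("pics/m1.png",m[80:255,270:340])
cn=max(cv2.findContours(m,0,2)[0],key=cv2.contourArea);pts=cn[:,0].astype(float)
print(cv2.boundingRect(cn))
# bar midline rows 150..235 at z=.027
rows=[];
for v in range(150,240,5):
    u=np.where(m[v])[0]; 
    if len(u): rows.append((v,u.min(),u.max()))
print(rows)
a=[onz(c,(r[1]+r[2])/2,r[0],.027) for r in rows];a=np.array(a)
dv=a[0]-a[-1];print("yaw hub->claw",np.degrees(np.arctan2(-dv[1],-dv[0])), a[0],a[-1])
print("width",[np.linalg.norm(onz(c,r[1]-.5,r[0],.027)-onz(c,r[2]+.5,r[0],.027)).round(4) for r in rows])
print("claw end",onz(c,304.5,243,.027),"hub far top",onz(c,307.5,90.5,.025),"hub c",onz(c,307.5,104,.027))
# other cams at same thing
d=pickle.load(open("cams0.pkl","rb"))
X=onz(c,307.5,104,.027);print(proj(d["top"],X),proj(d["scene"],X));X=onz(c,304.5,242,.027);print(proj(d["top"],X),proj(d["scene"],X))
E
```

```text
(294, 91, 31, 152)
[(150, np.int64(300), np.int64(313)), (155, np.int64(300), np.int64(313)), (160, np.int64(300), np.int64(313)), (165, np.int64(299), np.int64(315)), (170, np.int64(299), np.int64(317)), (175, np.int64(298), np.int64(324)), (180, np.int64(299), np.int64(314)), (185, np.int64(299), np.int64(313)), (190, np.int64(299), np.int64(313)), (195, np.int64(299), np.int64(313)), (200, np.int64(299), np.int64(313)), (205, np.int64(299), np.int64(313)), (210, np.int64(299), np.int64(312)), (215, np.int64(299), np.int64(312)), (220, np.int64(299), np.int64(312)), (225, np.int64(299), np.int64(312)), (230, np.int64(299), np.int64(311)), (235, np.int64(300), np.int64(310))]
yaw hub->claw 27.229195422066738 [0.4679 0.0157 0.027 ] [0.5671 0.0667 0.027 ]
width [np.float64(0.0167), np.float64(0.0167), np.float64(0.0168), np.float64(0.0206), np.float64(0.0231), np.float64(0.033), np.float64(0.0197), np.float64(0.0186), np.float64(0.0187), np.float64(0.0188), np.float64(0.0189), np.float64(0.019), np.float64(0.0178), np.float64(0.018), np.float64(0.0181), np.float64(0.0182), np.float64(0.017), np.float64(0.0145)]
claw end [0.5777 0.0716 0.027 ] hub far top [ 0.409  -0.0148  0.025 ] hub c [ 0.4216 -0.0079  0.027 ]
[318.3141 236.9286] [272.2488 199.8845]
[299.7905 198.745 ] [324.2257 202.6252]
```

```bash
python3 - <<'E'
from h import *
plan([.4955,.030,.005],down(117.2))
E
```

```text
t=2.20 pos [0.4866 0.042  0.2312] q [-0.0913  0.0208  1.7478 -0.      1.3733 -2.1682] gap 1.000 F [-0.1786  0.6134  0.3356]
shift units(40mm) [ 5.6538 -0.0509 -0.3721] turn units(6deg) [ 0.3003  0.0015 -0.0024]
```

{"api": "move_arm", "payload": {
  "steps": "1 1 -.05 -.37 .3 0 0;1 1 0 0 0 0 0;1 1 0 0 0 0 0;1 .9 0 0 0 0 0;1 0 0 0 0 0 0"
}}

```text
clock: 2.7
position: [0.4903, 0.0306, 0.0701]
tool_rot: [0.983, 1.558, 3.029]
ft_force: [0.0, -0.3, -1.2]
finger_gap: 0.998
```

```bash
python3 - <<'E'
from h import *
plan([.4955,.030,.005],down(117.2))
from plant import vision
c=vision.read_camera("wrist");pickle.dump(c,open("w2.pkl","wb"))
cv2.imwrite("pics/w2.png",np.clip(c["color"][:,:,::-1]*1.6,0,255).astype(np.uint8))
E
```

```text
t=2.70 pos [0.4903 0.0306 0.0701] q [-0.114   0.2404  1.8729 -0.      1.041  -2.1601] gap 0.998 F [ 0.0437 -0.3164 -1.1923]
shift units(40mm) [ 1.6257 -0.1264 -0.0848] turn units(6deg) [ 0.0058  0.0672 -0.101 ]
```

View pics/w2.png

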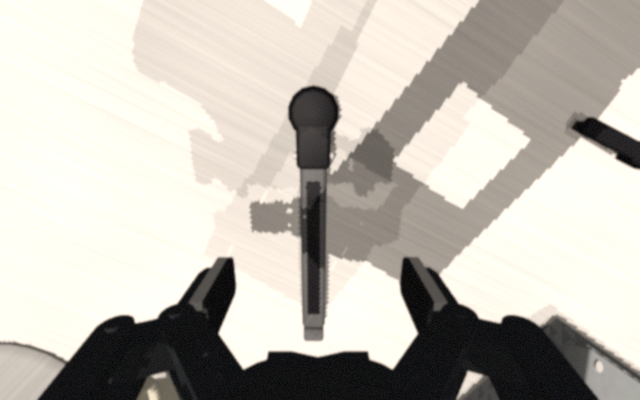

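{"api": "move_arm", "payload": {
  "steps": "1 0 0 0 0 0 0;1 0 0 0 0 0 0"
}}

```text
clock: 2.95
position: [0.4981, 0.0298, 0.078]
tool_rot: [-2.163, 1.565, -0.116]
ft_force: [1.4, 0.1, -0.6]
finger_gap: 1.0
```

```bash
python3 - <<'E'
from h import *
plan([.4955,.030,.005],down(117.2))
from plant import vision
c=vision.read_camera("wrist");pickle.dump(c,open("w3.pkl","wb"))
cv2.imwrite("pics/w3.png",np.clip(c["color"][:,:,::-1]*1.6,0,255).astype(np.uint8))
E
```

```text
t=2.95 pos [0.4981 0.0298 0.078 ] q [-0.1139  0.2316  1.8636 -0.      1.041  -2.1609] gap 1.000 F [ 1.3673  0.0647 -0.5974]
shift units(40mm) [1.8235 0.0632 0.0399] turn units(6deg) [ 0.0147 -0.0286  0.0426]
```

View pics/w3.png

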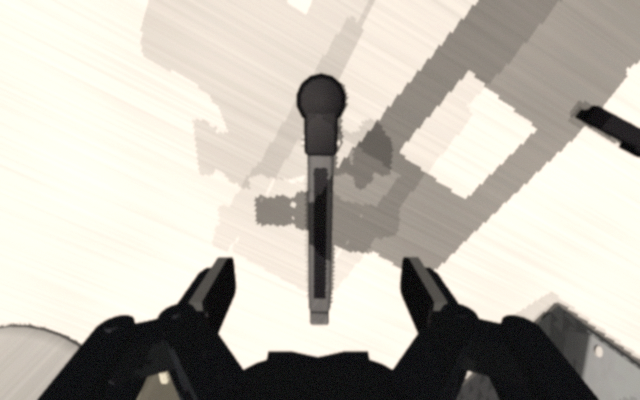

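{"api": "move_arm", "payload": {
  "steps": "1 .6 .02 0 0 0 0;1 .6 .02 0 0 0 0;1 .4 .02 0 0 0 0;1 .2 0 0 0 0 0;1 0 0 0 0 0 0"
}}

```text
clock: 3.5
position: [0.4937, 0.0289, 0.0035]
tool_rot: [-1.471, 1.571, 0.577]
ft_force: [-0.2, 0.4, -0.0]
finger_gap: 1.001
```

```bash
python3 - <<'E'
from h import *
plan([.4955,.030,.005],down(117.2))
E
```

```text
t=3.50 pos [0.4937 0.0289 0.0035] q [-0.1167  0.3591  1.8975  0.      0.885  -2.1639] gap 1.001 F [-0.1721  0.4357 -0.0287]
shift units(40mm) [-0.0383 -0.0528  0.003 ] turn units(6deg) [0.0162 0.     0.0002]
```

{"api": "move_arm", "payload": {
  "steps": "-1 0 0 0 0 0 0;-1 0 0 0 0 0 0;-1 0 0 0 0 0 0;-1 0 0 0 0 0 0;-1 0 0 0 0 0 0"
}}

```text
clock: 4.0
position: [0.4941, 0.0289, 0.0039]
tool_rot: [-2.104, 1.57, -0.057]
ft_force: [-0.4, -0.4, -1.4]
finger_gap: 0.199
```

{"api": "move_arm", "payload": {
  "steps": "-1 0 0 0 0 0 0;-1 0 0 0 0 0 0;-1 -.2 0 0 0 0 0;-1 -.2 0 0 0 0 0;-1 -.2 0 0 0 0 0"
}}

```text
clock: 4.5
position: [0.4932, 0.0289, 0.0276]
tool_rot: [1.066, 1.57, 3.113]
ft_force: [-0.3, -0.0, -1.4]
finger_gap: 0.199
```

{"api": "move_arm", "payload": {
  "steps": "-1 -.6 0 0 0 0 0;-1 -.65 0 0 1 0 0;-1 -.65 0 0 1 0 0;-1 -.65 0 0 1 0 0;-1 -.65 0 0 1 0 0"
}}

```text
clock: 5.0
position: [0.4932, 0.029, 0.1567]
tool_rot: [-1.894, 1.571, -0.27]
ft_force: [-0.0, -0.7, -1.0]
finger_gap: 0.198
```

{"api": "move_arm", "payload": {
  "steps": "-1 -.65 0 0 1 0 0;-1 -.65 0 0 1 0 0;-1 -.65 0 0 1 0 0;-1 -.3 0 0 1 0 0;-1 0 0 0 1 0 0"
}}

```text
clock: 5.5
position: [0.495, 0.0287, 0.2486]
tool_rot: [-1.233, 1.565, -0.133]
ft_force: [-0.3, -0.7, -2.3]
finger_gap: 0.199
```

```bash
python3 - <<'E'
from h import *
plan([.596,-.335,.25],down(9))
from plant import vision
c=vision.read_camera("wrist");pickle.dump(c,open("w4.pkl","wb"))
cv2.imwrite("pics/w4.png",np.clip(c["color"][:,:,::-1]*1.6,0,255).astype(np.uint8))
E
```

```text
t=5.50 pos [0.495  0.0287 0.2486] q [-0.1167  0.0182  1.7136 -0.0001  1.4038 -1.2172] gap 0.199 F [-0.2725 -0.6771 -2.2765]
shift units(40mm) [-0.0118 -6.3723 -6.962 ] turn units(6deg) [9.0097 0.0429 0.0409]
```

View pics/w4.png

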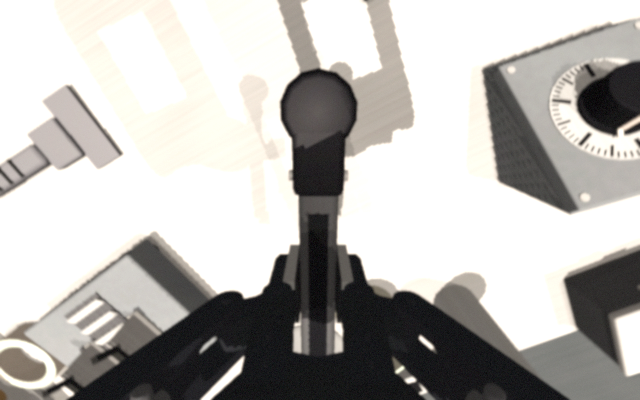

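```bash
python3 - <<'E'
from h import *
plan([.45,-.31,.25],down(9))
E
```

```text
t=5.55 pos [0.4942 0.0289 0.2473] q [-0.1167  0.0193  1.7154 -0.0001  1.4034 -1.2146] gap 0.200 F [-0.5536  0.1678 -1.5325]
shift units(40mm) [-0.0676 -2.8754 -8.0446] turn units(6deg) [8.985  0.0252 0.0241]
```

{"api": "move_arm", "payload": {
  "steps": "-1 0 -.2 -.5 0 0 0;-1 0 -.3 -.84 0 0 0;-1 0 -.3 -.84 0 0 0;-1 0 -.3 -.84 0 0 0;-1 0 -.3 -.84 0 0 0"
}}

```text
clock: 6.05
position: [0.4733, -0.1352, 0.2451]
tool_rot: [1.597, 1.57, 2.704]
ft_force: [1.0, 0.2, -1.2]
finger_gap: 0.195
```

{"api": "move_arm", "payload": {
  "steps": "-1 0 -.3 -.84 0 0 0;-1 0 -.3 -.84 0 0 0;-1 0 -.3 -.84 0 0 0;-1 0 -.3 -.84 0 0 0;-1 0 -.27 -.82 0 0 0"
}}

```text
clock: 6.55
position: [0.4508, -0.3111, 0.245]
tool_rot: [1.199, 1.57, 2.305]
ft_force: [-0.3, -1.4, -0.8]
finger_gap: 0.199
```

{"api": "move_arm", "payload": {
  "steps": "-1 0 0 0 1 0 0;-1 0 0 0 1 0 0;-1 0 0 0 1 0 0;-1 0 0 0 1 0 0;-1 0 0 0 1 0 0"
}}

```text
clock: 7.05
position: [0.451, -0.3096, 0.2448]
tool_rot: [1.836, 1.569, 2.415]
ft_force: [0.1, 0.3, -1.6]
finger_gap: 0.199
```

{"api": "move_arm", "payload": {
  "steps": "-1 0 0 0 1 0 0;-1 0 0 0 1 0 0;-1 0 0 0 1 0 0;-1 0 0 0 1 0 0;-1 0 0 0 0 0 0"
}}

```text
clock: 7.55
position: [0.4511, -0.3096, 0.2449]
tool_rot: [2.278, 1.57, 2.442]
ft_force: [-0.1, 0.5, -1.7]
finger_gap: 0.196
```

```bash
python3 - <<'E'
from h import *
plan([.45,-.31,.25],down(9))
from plant import vision
c=vision.read_camera("wrist");pickle.dump(c,open("w5.pkl","wb"))
cv2.imwrite("pics/w5.png",np.clip(c["color"][:,:,::-1]*1.6,0,255).astype(np.uint8))
E
```

```text
t=7.55 pos [ 0.4511 -0.3096  0.2449] q [-0.7596  0.1377  1.5931 -0.0001  1.412  -0.9236] gap 0.196 F [-0.0866  0.4791 -1.7256]
shift units(40mm) [-0.1273 -0.0058 -0.0299] turn units(6deg) [ 0.0663 -0.0075 -0.0087]
```

View pics/w5.png

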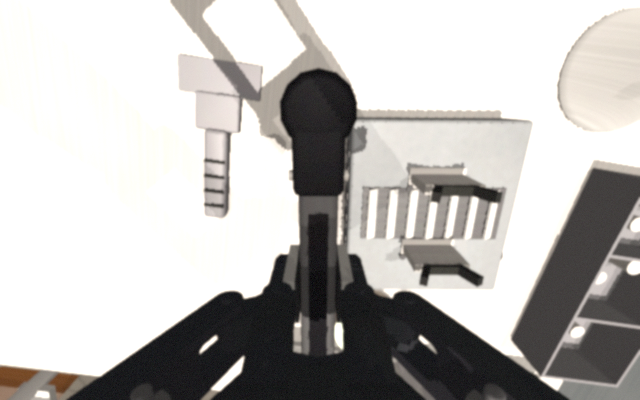

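The dryer is at the right of the wrist view, with top corners near (530,122) and (495,288). The two rests are near (440,180) and (435,250).

```bash
python3 - <<'E'
from h import *
c=pickle.load(open("w5.pkl","rb"))
im=np.clip(c["color"][100:300,330:545,::-1]*1.9,0,255).astype(np.uint8)
im=cv2.resize(im,None,fx=3.7,fy=3,interpolation=cv2.INTER_CUBIC);print(im.shape)
im=cv2.resize(np.clip(c["color"][100:300,330:545,::-1]*1.7,0,255).astype(np.uint8),None,fx=3,fy=3,interpolation=cv2.INTER_CUBIC)
cv2.imwrite("pics/w5z.png",im)
E
```

```text
(600, 796, 3)
```

View pics/w5z.png

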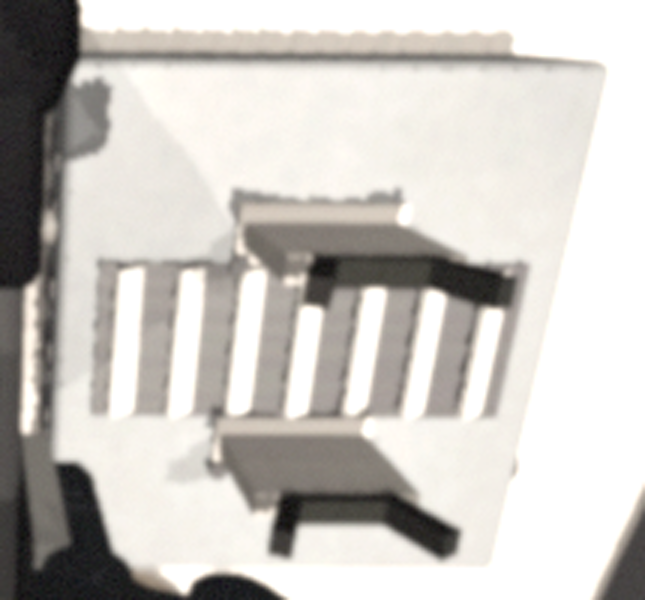

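```bash
python3 - <<'E'
from h import *
c=pickle.load(open("w5.pkl","rb"))
f=lambda L:np.array([onz(c,x/3+330-.33,y/3+100-.33,.115) for x,y in L])
U=f([(335,258),(431,261),(337,286),(432,287)]);L=f([(295,497),(387,496),(297,521),(387,521)])
print(U,U.mean(0));print(L,L.mean(0))
print("floor w",[np.linalg.norm(a[i]-a[i+1]) for a in(U,L) for i in(0,2)])
dv=U.mean(0)-L.mean(0);print("sep",np.linalg.norm(dv),"y-axis yaw",np.degrees(np.arctan2(dv[1],dv[0]))-90,"mid",(U.mean(0)+L.mean(0))/2)
# dryer corners at z=.065
C=np.array([onz(c,x/3+330-.33,y/3+100-.33,.065) for x,y in[(605,65),(492,563),(75,58)]])
print(C,np.linalg.norm(C[0]-C[1]))
e=C[0]-C[1];print("yaw",np.degrees(np.arctan2(e[1],e[0]))-90, "front-back edge mid",(C[0]+C[1])/2)
# rest outer (far) edges of lip tops z=.136
E
```

```text
[[ 0.5685 -0.2856  0.115 ]
 [ 0.5996 -0.2815  0.115 ]
 [ 0.572  -0.2947  0.115 ]
 [ 0.6029 -0.29    0.115 ]] [ 0.5858 -0.288   0.115 ]
[[ 0.5809 -0.3734  0.115 ]
 [ 0.6132 -0.3677  0.115 ]
 [ 0.5844 -0.3829  0.115 ]
 [ 0.6165 -0.3776  0.115 ]] [ 0.5988 -0.3754  0.115 ]
floor w [np.float64(0.03133506377223752), np.float64(0.0312166469332823), np.float64(0.03280583642365027), np.float64(0.032483622106479045)]
sep 0.08840961176128527 y-axis yaw 8.450668173617444 mid [ 0.5923 -0.3317  0.115 ]
[[ 0.6667 -0.2113  0.065 ]
 [ 0.7014 -0.4179  0.065 ]
 [ 0.4792 -0.2398  0.065 ]] 0.20953862724003078
yaw 9.534226599937128 front-back edge mid [ 0.684  -0.3146  0.065 ]
```

```bash
python3 - <<'E'
from h import *
c=pickle.load(open("w5.pkl","rb"))
s,p,R=st()
for px in[(318,106)]:
    X=onz(c,*px,.2449+.0235); print("hub in tool",R.T@(X-p))
plan([.5935,-.333,.180],down(8.9))
E
```

```text
hub in tool [-0.0234  0.0805 -0.0005]
t=7.60 pos [ 0.4512 -0.3097  0.245 ] q [-0.7596  0.1378  1.5929 -0.0001  1.4119 -0.9251] gap 0.196 F [ 0.0079  0.1349 -1.6331]
shift units(40mm) [ 1.6215 -1.1631  3.4128] turn units(6deg) [ 0.0981 -0.0061 -0.0068]
```

{"api": "move_arm", "payload": {
  "steps": "-1 0 -.25 .7 .1 0 0;-1 0 -.25 .8 0 0 0;-1 0 -.25 .8 0 0 0;-1 .3 -.25 .8 0 0 0;-1 .4 -.08 .3 0 0 0"
}}

```text
clock: 8.1
position: [0.5958, -0.3324, 0.2178]
tool_rot: [-0.658, 1.567, -0.502]
ft_force: [-0.9, 0.3, -1.2]
finger_gap: 0.198
```

{"api": "move_arm", "payload": {
  "steps": "-1 .4 0 0 0 0 0;-1 .4 0 0 0 0 0;-1 .1 0 0 0 0 0;-1 0 0 0 0 0 0"
}}

```text
clock: 8.5
position: [0.5911, -0.3313, 0.1798]
tool_rot: [2.39, 1.568, 2.542]
ft_force: [-0.7, -0.5, -1.4]
finger_gap: 0.199
```

```bash
python3 - <<'E'
from h import *
plan([.5935,-.330,.105],down(8.9))
from plant import vision
c=vision.read_camera("wrist");pickle.dump(c,open("w6.pkl","wb"))
cv2.imwrite("pics/w6.png",np.clip(c["color"][:,:,::-1]*1.6,0,255).astype(np.uint8))
c=vision.read_camera("scene");pickle.dump(c,open("s6.pkl","wb"))
im=np.clip(c["color"][210:350,190:350,::-1]*1.8,0,255).astype(np.uint8)
cv2.imwrite("pics/s6.png",cv2.resize(im,None,fx=4,fy=4,interpolation=cv2.INTER_CUBIC))
E
```

```text
t=8.50 pos [ 0.5911 -0.3313  0.1798] q [-0.6384  0.4629  1.3132 -0.0001  1.3687 -0.7902] gap 0.199 F [-0.6866 -0.484  -1.3519]
shift units(40mm) [1.8711 0.0187 0.0692] turn units(6deg) [-0.0331 -0.0223 -0.0209]
```

View pics/w6.png

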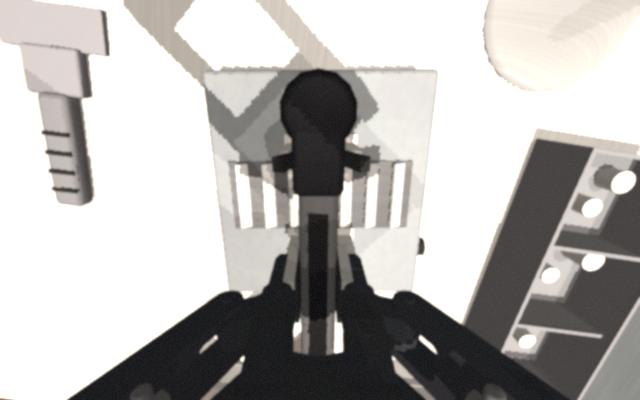

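View pics/s6.png

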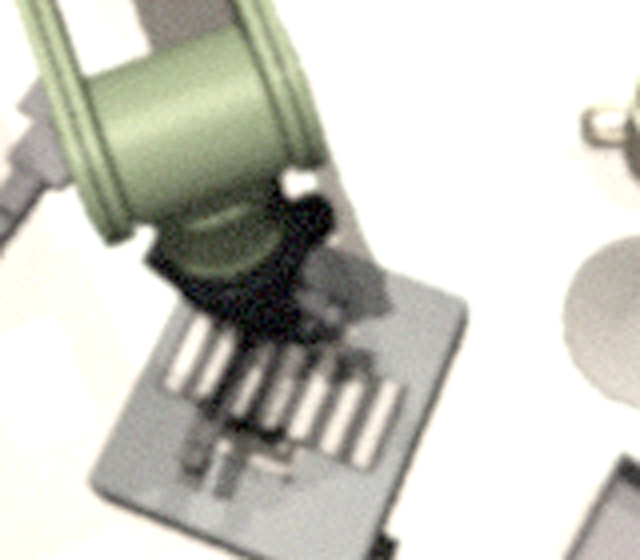

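The arm is centred over the rests: the dryer top spans columns 207–437 (mid 322) and the rest lips have mid 320, against a tool column of about 319.5. I'll shift about 2 mm and lower it.

{"api": "move_arm", "payload": {
  "steps": "-1 .4 0 .05 0 0 0;-1 .4 0 0 0 0 0;-1 .4 0 0 0 0 0;-1 .3 0 0 0 0 0;-1 0 0 0 0 0 0"
}}

```text
clock: 9.1
position: [0.5925, -0.33, 0.117]
tool_rot: [2.358, 1.564, 2.51]
ft_force: [-0.7, -0.6, -1.2]
finger_gap: 0.195
```

```bash
python3 - <<'E'
from h import *
plan([.5935,-.330,.105],down(8.9))
E
```

```text
t=9.10 pos [ 0.5925 -0.33    0.117 ] q [-0.6356  0.526   1.3573 -0.      1.2655 -0.7874] gap 0.195 F [-0.6771 -0.5805 -1.1683]
shift units(40mm) [ 0.3011 -0.0062  0.0268] turn units(6deg) [-0.0332 -0.0485 -0.0484]
```

Now slowly, watching for contact.

{"api": "move_arm", "payload": {
  "steps": "-1 .06 0 0 0 -.04 -.04;-1 .06 0 0 0 0 0;-1 .06 0 0 0 0 0;-1 0 0 0 0 0 0"
}}

```text
clock: 9.5
position: [0.5947, -0.3316, 0.1143]
tool_rot: [-0.79, 1.564, -0.638]
ft_force: [-0.2, 0.4, -2.0]
finger_gap: 0.193
```

{"api": "move_arm", "payload": {
  "steps": "-1 .04 0 0 0 0 0;-1 .04 0 0 0 0 0;-1 0 0 0 0 0 0"
}}

```text
clock: 9.8
position: [0.5945, -0.3314, 0.1106]
tool_rot: [-0.788, 1.565, -0.636]
ft_force: [0.3, 0.4, -0.8]
finger_gap: 0.199
```

{"api": "move_arm", "payload": {
  "steps": "-1 .04 0 0 0 0 0;-1 .04 0 0 0 0 0;-1 0 0 0 0 0 0"
}}

```text
clock: 10.1
position: [0.5944, -0.3314, 0.1073]
tool_rot: [-0.787, 1.566, -0.635]
ft_force: [0.8, 0.2, -2.1]
finger_gap: 0.193
```

{"api": "move_arm", "payload": {
  "steps": "-1 .03 0 0 0 0 0;-1 .03 0 0 0 0 0;-1 0 0 0 0 0 0"
}}

```text
clock: 10.4
position: [0.5947, -0.3316, 0.1053]
tool_rot: [-0.779, 1.565, -0.628]
ft_force: [-0.1, -0.0, -1.6]
finger_gap: 0.195
```

{"api": "move_arm", "payload": {
  "steps": "-1 .03 0 0 0 0 0;-1 .03 0 0 0 0 0;-1 0 0 0 0 0 0"
}}

```text
clock: 10.7
position: [0.5948, -0.3317, 0.1049]
tool_rot: [-0.813, 1.565, -0.661]
ft_force: [-2.0, 2.1, 6.9]
finger_gap: 0.198
```

```bash
python3 - <<'E'
from h import *
plan([.5935,-.330,.105],down(8.9))
from plant import vision
c=vision.read_camera("wrist");pickle.dump(c,open("w7.pkl","wb"))
cv2.imwrite("pics/w7.png",np.clip(c["color"][:,:,::-1]*1.8,0,255).astype(np.uint8))
E
```

```text
t=10.70 pos [ 0.5948 -0.3317  0.1049] q [-0.6355  0.5364  1.3689 -0.0002  1.2301 -0.7874] gap 0.198 F [-1.9758  2.1028  6.8706]
shift units(40mm) [-0.0018  0.0457 -0.0254] turn units(6deg) [-0.0323  0.0412  0.0437]
```

View pics/w7.png

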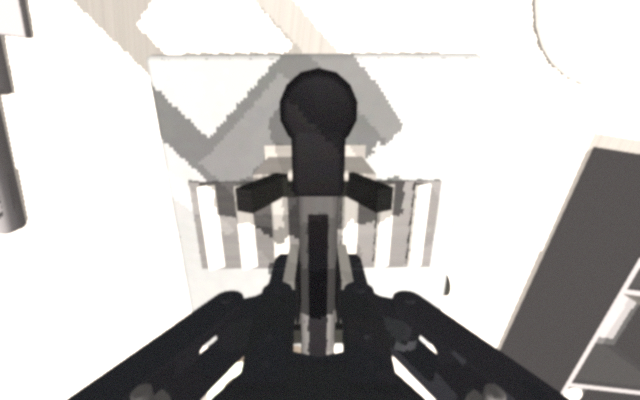

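The force of 7 N came at the expected height. The bar (columns 300–338) sits centred between the lips (238 and 392), so it's down. Opening now.

{"api": "move_arm", "payload": {
  "steps": "-0.4 0 0 0 0 0 0;0 0 0 0 0 0 0;1 0 0 0 0 0 0;1 0 0 0 0 0 0;1 0 0 0 0 0 0"
}}

```text
clock: 11.25
position: [0.5946, -0.3315, 0.1026]
tool_rot: [-0.788, 1.565, -0.636]
ft_force: [-0.6, 0.1, -0.1]
finger_gap: 0.957
```

{"api": "move_arm", "payload": {
  "steps": "1 0 0 0 0 0 0;1 0 0 0 0 0 0;1 -.3 0 0 0 0 0;1 -.6 0 0 0 0 0;1 -.6 0 0 0 0 0"
}}

```text
clock: 11.75
position: [0.5942, -0.3312, 0.1638]
tool_rot: [-0.786, 1.566, -0.634]
ft_force: [-0.3, -0.1, -0.2]
finger_gap: 1.0
```

{"api": "move_arm", "payload": {
  "steps": "1 -.7 0 0 0 0 0;1 -.7 0 0 0 0 0;1 -.7 0 0 0 0 0;1 -.7 0 0 0 0 0;1 0 0 0 0 0 0"
}}

```text
clock: 12.25
position: [0.5963, -0.3326, 0.2826]
tool_rot: [-0.786, 1.553, -0.634]
ft_force: [-0.2, -0.9, 0.9]
finger_gap: 0.999
```

```bash
python3 - <<'E'
from h import *
s,p,R=st();print(s["clock"],p)
from plant import vision
c=vision.read_camera("wrist");pickle.dump(c,open("w8.pkl","wb"))
cv2.imwrite("pics/w8.png",np.clip(c["color"][:,:,::-1]*1.8,0,255).astype(np.uint8))
E
```

```text
12.25 [ 0.5963 -0.3326  0.2826]
```

View pics/w8.png

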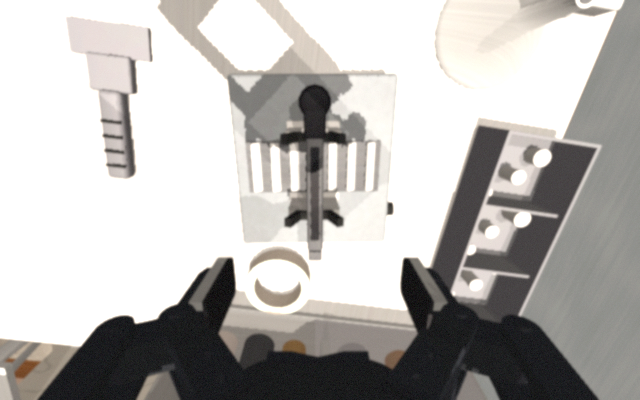

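The wiper arm lies in both notches, with the hub at (315,100), the claw end at (316,255) and the rests at rows 135 and 215. Next is the console.

```bash
python3 - <<'E'
from h import *
d=pickle.load(open("cams0.pkl","rb"));T=d["top"];S=d["scene"]
print("knob",onz(T,205+240/8,160+343/8,.12),onz(S,320+280/8,110+195/8,.12),tri(T,(205+240/8,160+343/8),S,(320+280/8,110+195/8)))
# console top view front edge (bottom) corners z~.04, rear corners z~.14
for n,c,L in(("T",T,[(95,458,.036),(390,497,.036),(105,140,.14),(405,185,.14)]),):
    print([onz(c,205+x/8,160+y/8,z) for x,y,z in L])
plan([.46,.24,.28],down(60))
E
```

```text
knob [0.545  0.3183 0.12  ] [0.5588 0.3089 0.12  ] (array([0.5498, 0.3244, 0.0973]), np.float64(0.006068904272198741))
[array([0.4934, 0.4057, 0.036 ]), array([0.4764, 0.2552, 0.036 ]), array([0.6402, 0.3833, 0.14  ]), array([0.621 , 0.2378, 0.14  ])]
t=12.30 pos [ 0.5953 -0.332   0.2795] q [-0.6355  0.3945  1.2029 -0.      1.5305 -0.7874] gap 1.001 F [-0.014   0.6907 -1.2107]
shift units(40mm) [-0.1673 14.6455 -1.1783] turn units(6deg) [-8.549   0.0445  0.1278]
```

{"api": "move_arm", "payload": {
  "steps": "1 0 .6 0 0 0 0;1 0 1 -.1 0 0 0;1 0 1 -.1 0 0 0;1 0 1 -.1 0 0 0;1 0 1 -.1 0 0 0"
}}

```text
clock: 12.8
position: [0.5487, -0.1497, 0.2724]
tool_rot: [-0.924, 1.568, -0.772]
ft_force: [-0.4, -0.2, -0.6]
finger_gap: 0.998
```

{"api": "move_arm", "payload": {
  "steps": "1 0 1 -.1 0 0 0;1 0 1 -.1 0 0 0;1 0 1 -.1 0 0 0;1 0 1 -.1 0 0 0;1 0 1 -.1 0 0 0"
}}

```text
clock: 13.3
position: [0.4986, 0.0447, 0.2717]
tool_rot: [-1.085, 1.567, -0.934]
ft_force: [1.1, 0.6, -0.6]
finger_gap: 1.0
```

{"api": "move_arm", "payload": {
  "steps": "1 0 1 -.1 0 0 0;1 0 1 -.1 -1 0 0;1 0 0 0 -1 0 0;1 0 0 0 -1 0 0;1 0 0 0 -1 0 0"
}}

```text
clock: 13.8
position: [0.4789, 0.1216, 0.2713]
tool_rot: [-1.653, 1.566, -1.077]
ft_force: [0.1, -0.6, -0.0]
finger_gap: 1.002
```

```bash
cat >> h.py <<'E'
def cons(psi,rot,tilt=35.):
    """tool R: x=-panel normal; jaw z = console y axis turned by rot deg about tool x"""
    n=Ro.from_euler("z",psi,degrees=True).apply([-np.sin(np.radians(tilt)),0,np.cos(np.radians(tilt))])
    y=Ro.from_euler("z",psi,degrees=True).apply([0,1,0]); x=-n
    z=Ro.from_rotvec(x*np.radians(rot)).apply(y); return np.c_[x,np.cross(z,x),z]
E
python3 - <<'E'
from h import *
R=cons(-7,-30); g=np.array([.552,.316,.115])
plan(g-R[:,0]*.12,R); print(g-R[:,0]*.12,R)
from plant import vision
c=vision.read_camera("wrist");pickle.dump(c,open("w9.pkl","wb"))
cv2.imwrite("pics/w9.png",np.clip(c["color"][:,:,::-1]*1.6,0,255).astype(np.uint8))
E
```

```text
t=13.80 pos [0.4789 0.1216 0.2713] q [ 0.0759  0.0013  1.6836 -0.004   1.4549 -0.5002] gap 1.002 F [ 0.1482 -0.5573 -0.0172]
shift units(40mm) [1.4312 4.1919 2.8631] turn units(6deg) [-12.8765  -1.1261  -6.1934]
[0.4837 0.3244 0.2133] [[ 0.5693 -0.7651 -0.301 ]
 [-0.0699 -0.4098  0.9095]
 [-0.8192 -0.4967 -0.2868]]
```

View pics/w9.png

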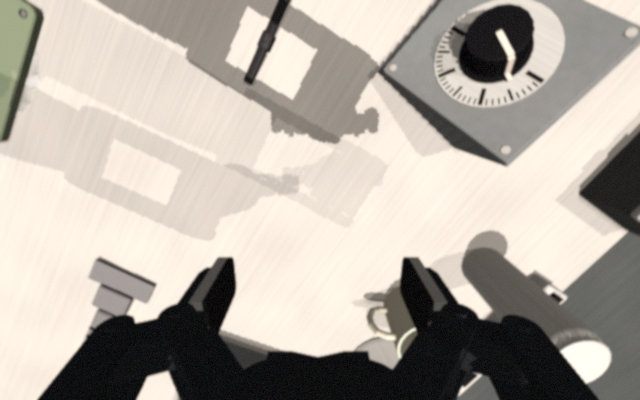

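{"api": "move_arm", "payload": {
  "steps": "1 .1 .7 .48 0 0 0;1 .1 .7 .48 0 0 0;1 .1 .7 .48 0 0 0;1 .1 .7 .48 0 0 0;1 .1 .7 .48 0 0 0"
}}

```text
clock: 14.35
position: [0.4847, 0.2916, 0.2508]
tool_rot: [-1.556, 1.566, -0.988]
ft_force: [1.2, -0.4, 0.6]
finger_gap: 0.998
```

{"api": "move_arm", "payload": {
  "steps": "1 .1 .69 .46 0 0 0;1 0 0 0 -.99 -.09 -.48;1 0 0 0 -.99 -.09 -.48;1 0 0 0 -.99 -.09 -.48;1 0 0 0 -.99 -.09 -.48"
}}

```text
clock: 14.85
position: [0.4854, 0.3236, 0.2467]
tool_rot: [-1.605, 1.361, -0.616]
ft_force: [-0.5, 0.9, 0.4]
finger_gap: 0.999
```

{"api": "move_arm", "payload": {
  "steps": "1 0 0 0 -.99 -.09 -.48;1 0 0 0 -.99 -.09 -.48;1 0 0 0 -.99 -.09 -.48;1 0 0 0 -.99 -.09 -.48;1 0 0 0 -.99 -.09 -.48"
}}

```text
clock: 15.35
position: [0.4853, 0.3235, 0.2467]
tool_rot: [-1.869, 1.121, -0.345]
ft_force: [-0.2, -0.1, 0.3]
finger_gap: 1.0
```

{"api": "move_arm", "payload": {
  "steps": "1 0 0 0 -.99 -.09 -.48;1 0 0 0 -.99 -.09 -.48;1 0 0 0 -.99 -.09 -.48;1 0 0 0 -.99 -.09 -.48;1 0 0 0 0 0 0"
}}

```text
clock: 15.85
position: [0.4839, 0.3224, 0.2454]
tool_rot: [-2.092, 0.956, -0.126]
ft_force: [-0.0, -0.9, -0.6]
finger_gap: 1.003
```

```bash
python3 - <<'E'
from h import *
R=cons(-7,-30); g=np.array([.552,.316,.115])
plan(g-R[:,0]*.12,R)
from plant import vision
c=vision.read_camera("wrist");pickle.dump(c,open("w10.pkl","wb"))
cv2.imwrite("pics/w10.png",np.clip(c["color"][:,:,::-1]*1.6,0,255).astype(np.uint8))
E
```

```text
t=15.85 pos [0.4839 0.3224 0.2454] q [ 0.6618 -0.0001  1.8635 -0.5518  0.8951 -1.0371] gap 1.003 F [-0.0252 -0.881  -0.6333]
shift units(40mm) [0.6493 0.3863 0.2783] turn units(6deg) [-0.0546 -0.0387  0.0263]
```

View pics/w10.png

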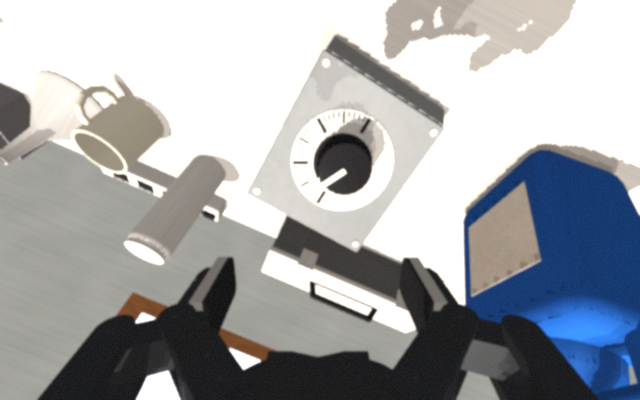

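The panel faces the wrist camera. Corner dots are at (326,62), (433,133), (256,191) and (357,244), and the knob is near (343,163). I'll measure the panel plane and the knob centre.

```bash
python3 - <<'E'
from h import *
A=pickle.load(open("w9.pkl","rb"));B=pickle.load(open("w10.pkl","rb"))
def z(c,x,y,w,h,s,f,g=1.5):
    cv2.imwrite(f,cv2.resize(np.clip(c["color"][y:y+h,x:x+w,::-1]*g,0,255).astype(np.uint8),None,fx=s,fy=s,interpolation=cv2.INTER_CUBIC))
z(A,375,0,200,175,4,"pics/z9.png"); z(B,240,30,210,225,3,"pics/z10.png",1.3)
def dot(c,x,y,r=6):
    g=c["color"].astype(float).mean(2)[max(0,y-r):y+r+1,x-r:x+r+1];k=g-np.percentile(g,70);k[k<.3*k.max()]=0
    yy,xx=np.mgrid[max(0,y-r):y+r+1,x-r:x+r+1];return ((k*xx).sum()/k.sum(),(k*yy).sum()/k.sum())
a=[dot(A,393,68,4),dot(A,506,150,4),dot(A,632,32,4)];b=[dot(B,326,62,4),dot(B,256,191,4),dot(B,357,244,4)];fl=dot(B,433,133,4)
print(a,b,fl)
P=[tri(A,p,B,q) for p,q in zip(a,b)]
for x in P:print(x)
P=[x[0] for x in P];n=np.cross(P[1]-P[0],P[2]-P[1]);n/=np.linalg.norm(n);print("n",n,"tilt",np.degrees(np.arccos(abs(n[2]))))
print("center",(P[0]+P[2])/2, "sides",np.linalg.norm(P[0]-P[1]),np.linalg.norm(P[1]-P[2]))
e=P[2]-P[1];print("psi",np.degrees(np.arctan2(-e[0],e[1])))
# image diag crossing in B
E
```

```text
[(np.float64(392.9839285714286), np.float64(67.15535714285714)), (np.float64(505.8104838709677), np.float64(149.34274193548387)), (np.float64(632.3088235294117), np.float64(31.544117647058822))] [(np.float64(326.10674157303373), np.float64(62.853932584269664)), (np.float64(256.329203539823), np.float64(190.92920353982302)), (np.float64(354.992513368984), np.float64(243.91443850267385))] (np.float64(433.40641711229944), np.float64(132.451871657754))
(array([0.4869, 0.2684, 0.0448]), np.float64(0.00030611687137092663))
(array([0.609 , 0.2514, 0.1332]), np.float64(0.00043999757248664513))
(array([0.6266, 0.3815, 0.1338]), np.float64(0.0005896165311057878))
n [-0.5779  0.0743  0.8127] tilt 35.63573154266253
center [0.5567 0.325  0.0893] sides 0.1517692297220375 0.1313052357847459
psi -7.678614938814144
```

View pics/z10.png

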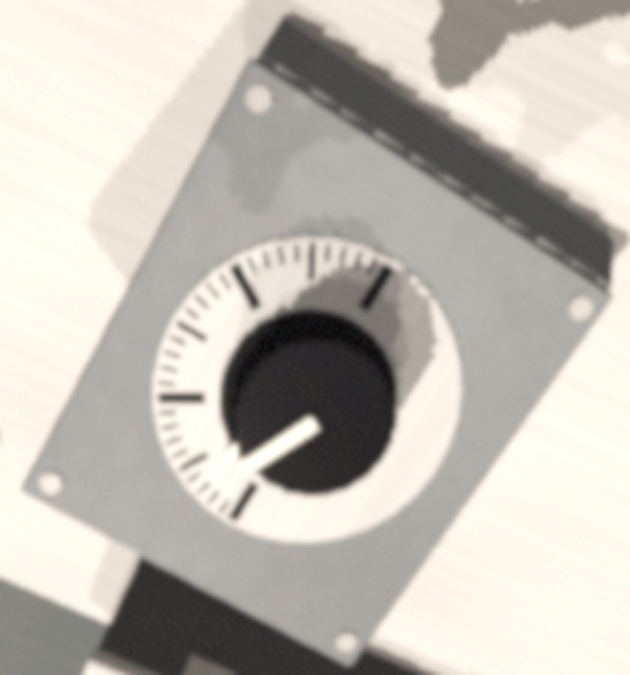

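View pics/z9.png

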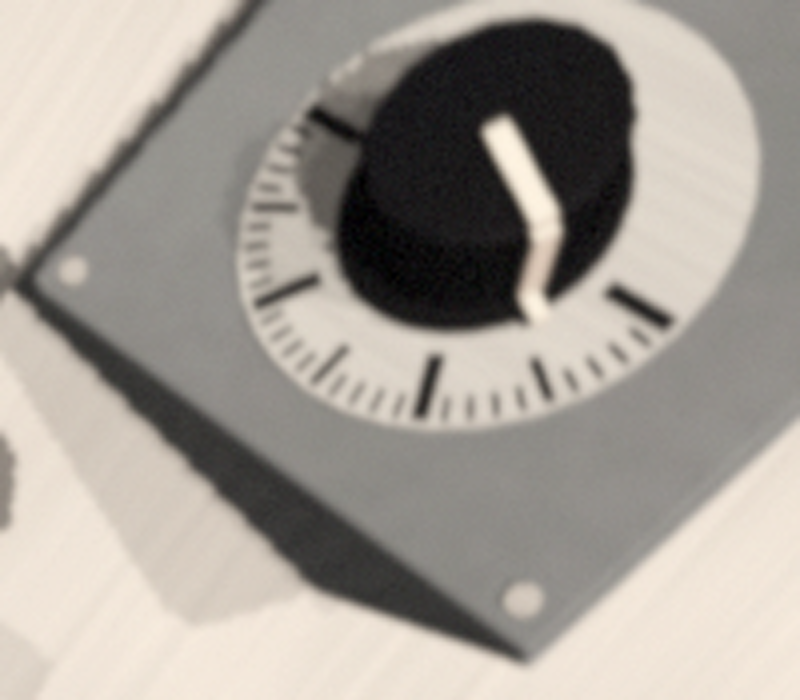

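```bash
python3 - <<'E'
from h import *
B=pickle.load(open("w10.pkl","rb"))
R=cons(-7.6,-30,35.2);n=-R[:,0];P0=np.array([.5567,.325,.0893])
def onp(c,u,v,h=0):
    o,d=ray(c,u,v);return o+d*(n@(P0+n*h-o))/(n@d)
c=onp(B,342.2,160.0,.001);print("plate c",c,"diff in tool axes",R.T@(c-P0))
print("plate dia",np.linalg.norm(onp(B,240+152/3,30+395/3)-onp(B,240+463/3,30+390/3)),np.linalg.norm(onp(B,240+308/3,30+238/3)-onp(B,240+306/3,30+545/3)))
k=onp(B,240+310/3,30+413/3,.036);print("knob top c",R.T@(k-P0))
g=(P0+c)/2
print("target",g+n*.008)
plan(g+n*.06,R);plan(g+n*.008,R)
E
```

```text
plate c [0.5539 0.3239 0.0886] diff in tool axes [-0.001  0.003 -0.   ]
plate dia 0.11231796311376673 0.11240740944911089
knob top c [-0.036   0.0024 -0.0018]
target [0.5507 0.325  0.0955]
t=15.90 pos [0.4847 0.3229 0.2464] q [ 0.6616  0.0006  1.861  -0.5514  0.8957 -1.036 ] gap 0.999 F [ 0.2744  0.0394 -0.0447]
shift units(40mm) [2.72   0.6049 0.6491] turn units(6deg) [0.0055 0.0291 0.0344]
t=15.90 pos [0.4847 0.3229 0.2464] q [ 0.6616  0.0006  1.861  -0.5514  0.8957 -1.036 ] gap 0.999 F [ 0.2744  0.0394 -0.0447]
shift units(40mm) [4.02   0.6096 0.6451] turn units(6deg) [0.0055 0.0291 0.0344]
```

{"api": "move_arm", "payload": {
  "steps": "1 .4 .2 .22 0 .03 .03;1 .5 .2 .22 0 0 0;1 .5 .2 .2 0 0 0;1 .5 .02 0 0 0 0;1 .4 0 0 0 0 0"
}}

```text
clock: 16.4
position: [0.5126, 0.3301, 0.1516]
tool_rot: [-2.094, 0.955, -0.132]
ft_force: [0.4, -0.7, 0.8]
finger_gap: 0.994
```

{"api": "move_arm", "payload": {
  "steps": "1 .1 0 0 0 0 0;1 0 0 0 0 0 0"
}}

```text
clock: 16.6
position: [0.515, 0.3297, 0.1493]
tool_rot: [-2.094, 0.954, -0.132]
ft_force: [0.2, 0.7, -0.7]
finger_gap: 1.0
```

```bash
python3 - <<'E'
from h import *
R=cons(-7.6,-30,35.2);n=-R[:,0]
plan(np.array([.5507,.325,.0955])+R[:,1]*.001,R)
from plant import vision
c=vision.read_camera("wrist");pickle.dump(c,open("w11.pkl","wb"))
cv2.imwrite("pics/w11.png",np.clip(c["color"][:,:,::-1]*1.3,0,255).astype(np.uint8))
E
```

```text
t=16.60 pos [0.515  0.3297 0.1493] q [ 0.6359  0.1892  1.8824 -0.6611  0.7125 -0.8955] gap 1.000 F [ 0.2028  0.6872 -0.6961]
shift units(40mm) [1.6178 0.0617 0.0232] turn units(6deg) [ 0.0082 -0.0045  0.02  ]
```

View pics/w11.png

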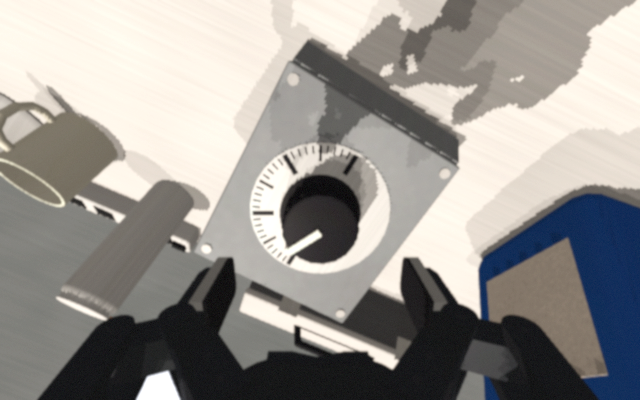

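{"api": "move_arm", "payload": {
  "steps": "1 .3 .02 .01 0 0 0;1 .3 .02 .01 0 0 0;1 .3 .02 0 0 0 0;1 .3 0 0 0 0 0;1 0 0 0 0 0 0"
}}

```text
clock: 17.15
position: [0.54, 0.325, 0.1069]
tool_rot: [-2.098, 0.956, -0.134]
ft_force: [-0.4, -0.4, -0.2]
finger_gap: 0.998
```

```bash
python3 - <<'E'
from h import *
R=cons(-7.6,-30,35.2);n=-R[:,0]
plan(np.array([.5507,.325,.0955])+R[:,1]*.001,R)
from plant import vision
c=vision.read_camera("wrist");pickle.dump(c,open("w12.pkl","wb"))
cv2.imwrite("pics/w12.png",np.clip(c["color"][:,:,::-1]*1.3,0,255).astype(np.uint8))
E
```

```text
t=17.15 pos [0.54   0.325  0.1069] q [ 0.5984  0.287   1.8681 -0.7142  0.6292 -0.8538] gap 0.998 F [-0.3733 -0.3535 -0.2075]
shift units(40mm) [ 0.3868 -0.0381  0.0043] turn units(6deg) [ 0.0292 -0.0066  0.002 ]
```

View pics/w12.png

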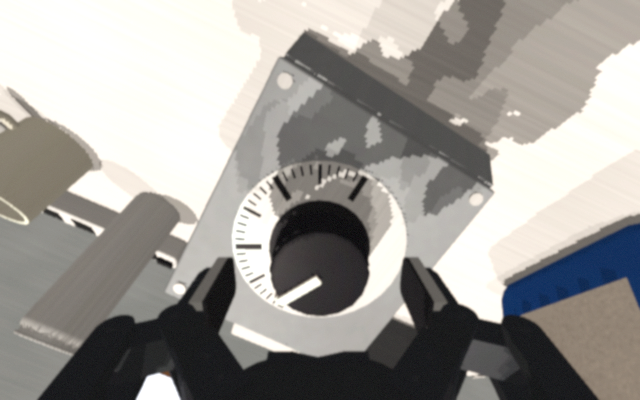

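{"api": "move_arm", "payload": {
  "steps": "1 .2 -.03 0 0 0 0;1 .17 0 0 0 0 0;1 0 0 0 0 0 0;-1 0 0 0 0 0 0;-1 0 0 0 0 0 0"
}}

```text
clock: 17.7
position: [0.5496, 0.3257, 0.0981]
tool_rot: [-2.094, 0.953, -0.128]
ft_force: [-1.1, -0.0, 0.1]
finger_gap: 0.691
```

{"api": "move_arm", "payload": {
  "steps": "-1 0 0 0 0 0 0;-1 0 0 0 0 0 0;-1 0 0 0 0 0 0"
}}

```text
clock: 18.0
position: [0.5492, 0.3262, 0.0985]
tool_rot: [-2.092, 0.953, -0.127]
ft_force: [-6.0, 1.2, 4.1]
finger_gap: 0.615
```

```bash
python3 - <<'E'
from h import *
R=cons(-7.6,-30,35.2);n=-R[:,0]
plan(np.array([.5507,.325,.0955])+R[:,1]*.001,R)
from plant import vision
c=vision.read_camera("wrist");pickle.dump(c,open("w13.pkl","wb"))
cv2.imwrite("pics/w13.png",np.clip(c["color"][:,:,::-1]*1.3,0,255).astype(np.uint8))
E
```

```text
t=18.00 pos [0.5492 0.3262 0.0985] q [ 0.5892  0.3134  1.8565 -0.728   0.6085 -0.8438] gap 0.615 F [-6.0377  1.1971  4.1023]
shift units(40mm) [ 0.0846  0.0469 -0.0166] turn units(6deg) [0.0246 0.01   0.0448]
```

View pics/w13.png

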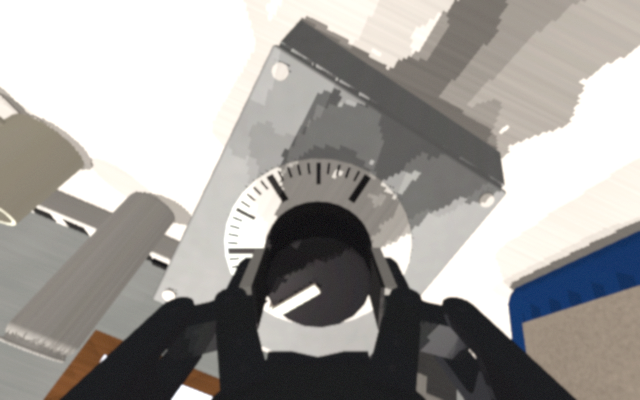

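Gripped at a gap of 0.615 (52 mm), with the pointer near 5 minutes. Now I turn it clockwise about 160°.

{"api": "move_arm", "payload": {
  "steps": "-1 -.03 0 0 .5 0 0;-1 0 0 0 1 0 0;-1 0 0 0 1 0 0;-1 0 0 0 1 0 0;-1 0 0 0 1 0 0"
}}

```text
clock: 18.55
position: [0.549, 0.327, 0.0985]
tool_rot: [-1.615, 0.953, -0.123]
ft_force: [1.6, 5.4, -4.6]
finger_gap: 0.609
```

```bash
python3 - <<'E'
from h import *
plan([.5507,.325,.0955],cons(-7.6,-30,35.2))
from plant import vision
c=vision.read_camera("wrist");pickle.dump(c,open("w14.pkl","wb"))
cv2.imwrite("pics/w14.png",np.clip(c["color"][:,:,::-1]*1.3,0,255).astype(np.uint8))
E
```

```text
t=18.55 pos [0.549  0.327  0.0985] q [ 0.5897  0.3133  1.8566 -0.7266  0.6069 -0.3697] gap 0.609 F [ 1.6142  5.4409 -4.6275]
shift units(40mm) [ 0.0892  0.0074 -0.045 ] turn units(6deg) [-4.5107  0.0402  0.0454]
```

View pics/w14.png

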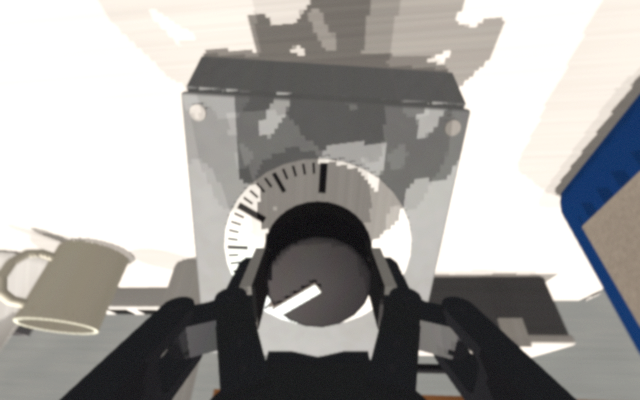

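The pointer stays fixed in the gripper's view while the scale turns, so there is no slip. Continuing.

{"api": "move_arm", "payload": {
  "steps": "-1 0 0 0 1 0 0;-1 0 0 0 1 0 0;-1 0 0 0 1 0 0;-1 0 0 0 1 0 0;-1 0 0 0 1 0 0"
}}

```text
clock: 19.1
position: [0.5493, 0.328, 0.0986]
tool_rot: [-1.088, 0.953, -0.12]
ft_force: [3.7, 8.3, -6.8]
finger_gap: 0.607
```

{"api": "move_arm", "payload": {
  "steps": "-1 0 0 0 1 0 0;-1 0 0 0 1 0 0;-1 0 0 0 1 0 0;-1 0 0 0 1 0 0;-1 0 0 0 1 0 0"
}}

```text
clock: 19.6
position: [0.5499, 0.3288, 0.099]
tool_rot: [-0.561, 0.952, -0.117]
ft_force: [7.1, 8.4, -8.1]
finger_gap: 0.61
```

{"api": "move_arm", "payload": {
  "steps": "-1 0 0 0 1 0 0;-1 0 0 0 1 0 0;-1 0 0 0 1 0 0;-1 0 0 0 1 0 0;-1 0 0 0 1 0 0"
}}

```text
clock: 20.1
position: [0.5508, 0.3291, 0.0996]
tool_rot: [-0.036, 0.95, -0.115]
ft_force: [8.9, 8.8, -8.6]
finger_gap: 0.61
```

{"api": "move_arm", "payload": {
  "steps": "-1 0 0 0 1 0 0;-1 0 0 0 1 0 0;-1 0 0 0 1 0 0;-1 0 0 0 1 0 0;-1 0 0 0 0 0 0"
}}

```text
clock: 20.6
position: [0.5515, 0.329, 0.1002]
tool_rot: [0.381, 0.949, -0.115]
ft_force: [10.8, 7.8, -7.9]
finger_gap: 0.608
```

```bash
python3 - <<'E'
from h import *
plan([.5507,.325,.0955],cons(-7.6,-30,35.2));print(st()[0]["ft_torque"])
from plant import vision
c=vision.read_camera("wrist");pickle.dump(c,open("w15.pkl","wb"))
cv2.imwrite("pics/w15.png",np.clip(c["color"][:,:,::-1]*1.3,0,255).astype(np.uint8))
E
```

```text
t=20.60 pos [0.5515 0.329  0.1002] q [ 0.5891  0.3138  1.8531 -0.7273  0.6029  1.6179] gap 0.608 F [10.773   7.7536 -7.9465]
shift units(40mm) [ 0.0908 -0.1216 -0.0333] turn units(6deg) [-23.4999   0.1554  -0.0151]
[ 1.0839 -0.0294  0.6871]
```

View pics/w15.png

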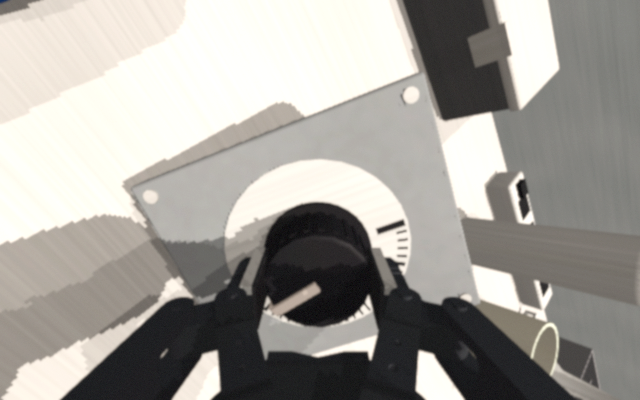

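```bash
python3 - <<'E'
from h import *
R=cons(-7.6,-30,35.2);n=-R[:,0];P0=np.array([.5555,.3245,.089])
up=Ro.from_euler("z",-7.6,degrees=True).apply([np.cos(np.radians(35)),0,np.sin(np.radians(35))]);ri=np.cross(up,n)
def onp(c,u,v,h=0):
    o,d=ray(c,u,v);return o+d*(n@(P0+n*h-o))/(n@d)
def ang(v): return np.degrees(np.arctan2(v@ri,v@up))
for f,a,b in(("w10",(240+318/3,30+424/3),(240+238/3,30+468/3)),("w12",(319,281),(279,303)),("w13",(319,287),(273,310)),("w14",(319,287),(273,310)),("w15",(319,287),(273,310))):
    c=pickle.load(open(f+".pkl","rb"));print(f,ang(onp(c,*b,.036)-onp(c,*a,.036)))
c=pickle.load(open("w10.pkl","rb"));L=[onp(c,240+x/3,30+y/3,.001) for x,y in((235,517),(160,398),(237,267),(390,270))]
C=onp(c,342.2,160.0,.001);print([ang(l-C) for l in L])
E
```

```text
w10 30.095746352011485
w12 27.0609951967616
w13 29.298760523097386
w14 56.672907307418825
w15 170.89494119284936
[np.float64(-2.162593521339316), np.float64(56.74600992789996), np.float64(119.42098749491588), np.float64(-176.66359012081338)]
```

{"api": "move_arm", "payload": {
  "steps": "-1 0 0 0 1 0 0;-1 0 0 0 1 0 0;-1 0 0 0 1 0 0;-1 0 0 0 .3 0 0;-1 0 0 0 0 0 0"
}}

```text
clock: 21.15
position: [0.552, 0.3284, 0.1006]
tool_rot: [0.724, 0.948, -0.117]
ft_force: [11.2, 5.4, -7.0]
finger_gap: 0.609
```

```bash
python3 - <<'E'
from h import *
plan([.5507,.325,.0955],cons(-7.6,-30,35.2));print(st()[0]["ft_torque"])
from plant import vision
c=vision.read_camera("wrist");pickle.dump(c,open("w16.pkl","wb"))
cv2.imwrite("pics/w16.png",np.clip(c["color"][:,:,::-1]*1.3,0,255).astype(np.uint8))
E
```

```text
t=21.15 pos [0.552  0.3284 0.1006] q [ 0.5884  0.3136  1.8527 -0.7283  0.6035  1.9623] gap 0.609 F [11.2232  5.3814 -7.009 ]
shift units(40mm) [ 0.0904 -0.1278 -0.0097] turn units(6deg) [-26.7886   0.1637  -0.0294]
[ 0.8478 -0.4377  0.4958]
```

View pics/w16.png

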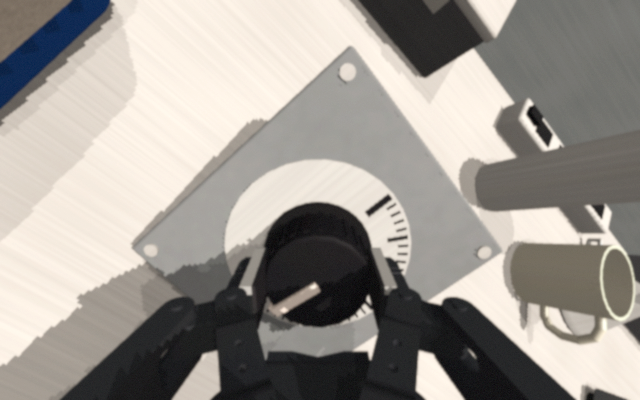

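```bash
python3 - <<'E'
from h import *
o=[]
for f in("w13","w15","w16"):
    c=pickle.load(open(f+".pkl","rb"));o.append(cv2.resize(np.clip(c["color"][270:330,260:325,::-1]*1.6,0,255).astype(np.uint8),None,fx=4,fy=4,interpolation=cv2.INTER_CUBIC))
cv2.imwrite("pics/cmp.png",np.hstack(o))
E
```

```text
(no output)
```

View pics/cmp.png

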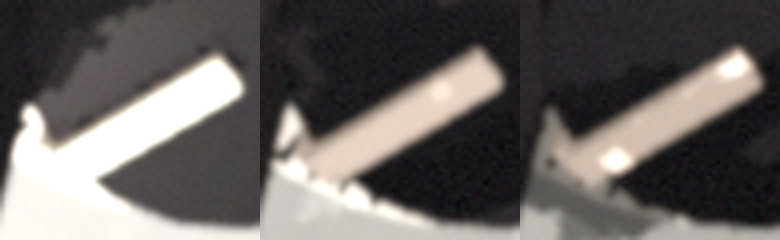

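No slip. The reading is about 190.6°, past the 181° needed. I'll add a small margin, hold, then come back.

{"api": "move_arm", "payload": {
  "steps": "-1 0 0 0 .5 0 0;-1 0 0 0 0 0 0;-1 0 0 0 0 0 0"
}}

```text
clock: 21.5
position: [0.552, 0.3284, 0.1006]
tool_rot: [0.776, 0.948, -0.117]
ft_force: [12.4, 6.2, -7.2]
finger_gap: 0.605
```

{"api": "move_arm", "payload": {
  "steps": "-1 0 0 0 -1 0 0;-1 0 0 0 -1 0 0;-1 0 0 0 -1 0 0;-1 0 0 0 -1 0 0;-1 0 0 0 -1 0 0"
}}

```text
clock: 22.0
position: [0.5513, 0.329, 0.1]
tool_rot: [0.25, 0.95, -0.115]
ft_force: [9.3, 7.6, -9.0]
finger_gap: 0.608
```

{"api": "move_arm", "payload": {
  "steps": "-1 0 0 0 -1 0 0;-1 0 0 0 -1 0 0;-1 0 0 0 -1 0 0;-1 0 0 0 -1 0 0;-1 0 0 0 -1 0 0"
}}

```text
clock: 22.5
position: [0.5504, 0.329, 0.0994]
tool_rot: [-0.274, 0.951, -0.115]
ft_force: [7.0, 9.7, -7.8]
finger_gap: 0.61
```

{"api": "move_arm", "payload": {
  "steps": "-1 0 0 0 -1 0 0;-1 0 0 0 -1 0 0;-1 0 0 0 0 0 0;-1 0 0 0 0 0 0"
}}

```text
clock: 22.9
position: [0.55, 0.3288, 0.0991]
tool_rot: [-0.481, 0.952, -0.116]
ft_force: [7.7, 9.3, -8.1]
finger_gap: 0.613
```

```bash
python3 - <<'E'
from h import *
plan([.5507,.325,.0955],cons(-7.6,-30,35.2))
from plant import vision
c=vision.read_camera("wrist");pickle.dump(c,open("w17.pkl","wb"))
cv2.imwrite("pics/w17.png",np.clip(c["color"][:,:,::-1]*1.5,0,255).astype(np.uint8))
E
```

```text
t=22.90 pos [0.55   0.3288 0.0991] q [ 0.5901  0.314   1.8547 -0.7259  0.6037  0.757 ] gap 0.613 F [ 7.6764  9.2713 -8.1432]
shift units(40mm) [ 0.0897 -0.0683 -0.0699] turn units(6deg) [-15.2759   0.1103   0.0221]
```

View pics/w17.png

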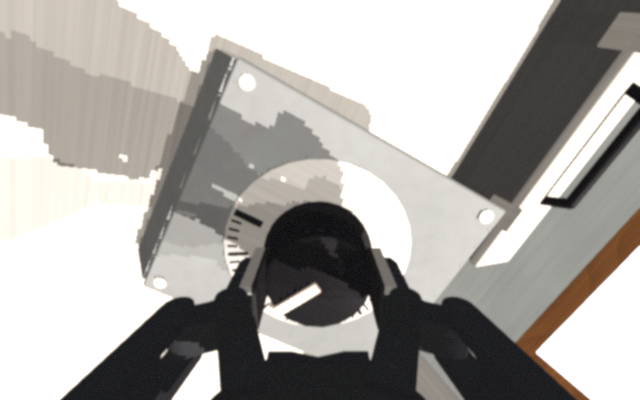

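Estimated about 121°, i.e. 20 minutes. I'll release, back off along the axis and check against the scale.

{"api": "move_arm", "payload": {
  "steps": "-.2 0 0 0 0 0 0;1 0 0 0 0 0 0;1 0 0 0 0 0 0;1 0 0 0 0 0 0;1 0 0 0 0 0 0"
}}

```text
clock: 23.45
position: [0.5489, 0.3254, 0.099]
tool_rot: [-0.492, 0.953, -0.129]
ft_force: [0.0, -0.4, 0.0]
finger_gap: 0.999
```

{"api": "move_arm", "payload": {
  "steps": "1 -.3 0 0 0 0 0;1 -.5 0 0 0 0 0;1 -.5 0 0 0 0 0;1 -.5 0 0 0 0 0;1 -.5 0 0 0 0 0"
}}

```text
clock: 23.95
position: [0.4952, 0.3326, 0.1753]
tool_rot: [-0.491, 0.953, -0.128]
ft_force: [1.0, 0.1, 0.4]
finger_gap: 1.001
```

{"api": "move_arm", "payload": {
  "steps": "1 -.5 0 0 0 0 0;1 -.5 0 0 0 0 0;1 0 0 0 0 0 0"
}}

```text
clock: 24.25
position: [0.4732, 0.3371, 0.2103]
tool_rot: [-0.484, 0.949, -0.121]
ft_force: [-0.9, 0.4, -0.8]
finger_gap: 0.999
```

```bash
python3 - <<'E'
from h import *
s,p,R=st();print(s["clock"],p)
from plant import vision
c=vision.read_camera("wrist");pickle.dump(c,open("w18.pkl","wb"))
cv2.imwrite("pics/w18.png",np.clip(c["color"][:,:,::-1]*1.3,0,255).astype(np.uint8))
cv2.imwrite("pics/w18z.png",cv2.resize(np.clip(c["color"][80:280,210:430,::-1]*1.4,0,255).astype(np.uint8),None,fx=3,fy=3,interpolation=cv2.INTER_CUBIC))
for n in("top","scene"):
    c=vision.read_camera(n);pickle.dump(c,open(n+"18.pkl","wb"));cv2.imwrite(f"pics/{n}18.png",np.clip(c["color"][:,:,::-1]*1.6,0,255).astype(np.uint8))
E
```

```text
24.25 [0.4732 0.3371 0.2103]
```

View pics/w18z.png

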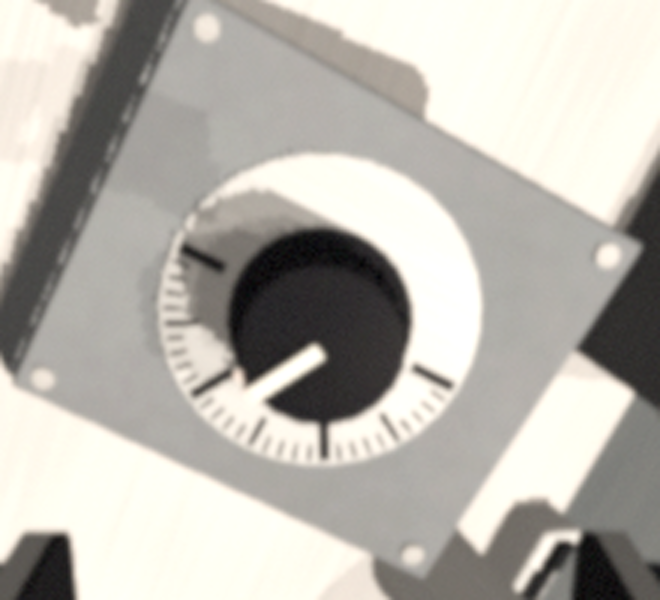

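View pics/scene18.png

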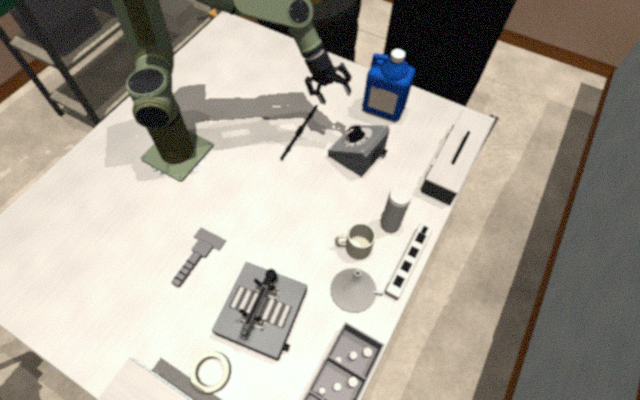

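View pics/top18.png

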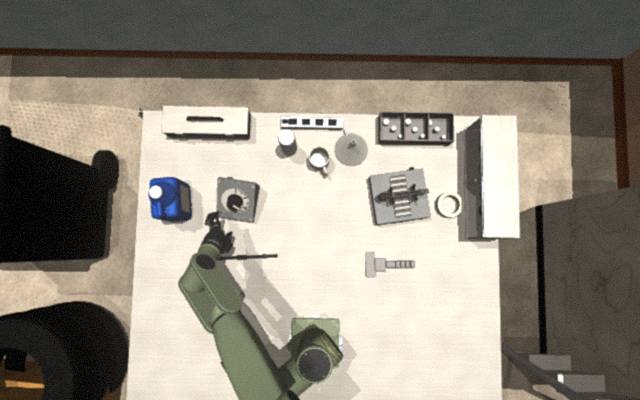

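```bash
python3 - <<'E'
from h import *
R=cons(-7.6,-30,35.2);n=-R[:,0];P0=np.array([.5555,.3245,.089])
up=Ro.from_euler("z",-7.6,degrees=True).apply([np.cos(np.radians(35)),0,np.sin(np.radians(35))]);ri=np.cross(up,n)
c=pickle.load(open("w18.pkl","rb"))
def onp(u,v,h=0):
    u=210+u/3-.33;v=80+v/3-.33
    o,d=ray(c,u,v);return o+d*(n@(P0+n*h-o))/(n@d)
ang=lambda v:np.degrees(np.arctan2(v@ri,v@up))
print("pointer line",ang(onp(250,397,.036)-onp(322,352,.036)))
C=onp((160+483)/2,(152+466)/2,.001)
T={0:((416,370),(451,385)),10:((324,422),(324,459)),20:((230,369),(195,393)),30:((223,268),(183,248))}
for k,(a,b) in T.items(): print(k,"radial",ang(onp(*b,.001)-C),"along",ang(onp(*b,.001)-onp(*a,.001)))
# pointer from axis: axis at height .036 above plate centre
tip=onp(250,397,.036);print("tip about axis",ang(tip-(C+.035*n)), np.linalg.norm(tip-(C+.035*n)), "inner r",np.linalg.norm(onp(322,352,.036)-(C+.035*n)))
E
```

```text
pointer line 118.5886948480139
0 radial 3.165350906833233 along -3.99418234129594
10 radial 60.88272343263527 along 61.752618937463346
20 radial 117.39746154530687 along 116.55849345621026
30 radial 176.40922870441503 along 179.3385237238379
tip about axis 112.08337494708 0.029352334563823156 inner r 0.004074635071767142
```

The line direction gives about 119–121°, but cruder estimates run from 112° to 125°. I'll refine with a line fit on the pointer and a homography from the tick ends and corner dots.

```bash
python3 - <<'E'
from h import *
R=cons(-7.6,-30,35.2);n=-R[:,0];P0=np.array([.5555,.3245,.089])
up=Ro.from_euler("z",-7.6,degrees=True).apply([np.cos(np.radians(35)),0,np.sin(np.radians(35))]);ri=np.cross(up,n)
ang=lambda v:np.degrees(np.arctan2(v@ri,v@up))
def run(f,x0,y0,s,ticks,box,thr):
    c=pickle.load(open(f,"rb"))
    def onp(u,v,h=0):
        o,d=ray(c,u,v);return o+d*(n@(P0+n*h-o))/(n@d)
    t={k:onp(x0+a/s-.33,y0+b/s-.33,.001) for k,(a,b) in ticks.items()}
    up2=ang(t[0]-t[30]); 
    # circle through the ticks' outer ends: centre
    print(f,"0-30 chord dir (expect 0)",up2,"len",np.linalg.norm(t[0]-t[30]),"10-20 chord (expect 180)",ang(t[20]-t[10]))
    g=c["color"].astype(int);X0,Y0,X1,Y1=box
    m=np.zeros(g.shape[:2],np.uint8);m[Y0:Y1,X0:X1]=(g[Y0:Y1,X0:X1].min(2)>thr)*255
    k,l,stt,_=cv2.connectedComponentsWithStats(m)
    for i in range(1,k):
        if stt[i,4]<20: continue
        yy,xx=np.where(l==i);w=np.array([onp(a,b,.036) for a,b in zip(xx,yy)])
        q=np.c_[(w-P0)@up,(w-P0)@ri];vx=cv2.fitLine(q.astype(np.float32)*1000,cv2.DIST_L2,0,.01,.01).ravel()
        ctr=(t[0]+t[30])/2+.035*n
        print(" comp",stt[i],"angle",np.degrees(np.arctan2(vx[1],vx[0])),"len",np.ptp(q@vx[:2]),"dist of line from axis",((q.mean(0)-[(ctr-P0)@up,(ctr-P0)@ri])@[-vx[1],vx[0]]))
run("w18.pkl",210,80,3,{0:(451,385),10:(324,459),20:(195,393),30:(183,248)},(293,195,320,213),110)
run("w10.pkl",240,30,3,{0:(235,517),10:(160,398),20:(237,267),30:(390,270)},(318,167,348,190),110)
E
```

```text
w18.pkl 0-30 chord dir (expect 0) -0.12545342622244834 len 0.10446034276017928 10-20 chord (expect 180) -178.7005820732804
 comp [293 195  25  18 177] angle -62.121918 len 0.02680649725325549 dist of line from axis 7.727210611909455e-05
w10.pkl 0-30 chord dir (expect 0) 0.484344430133063 len 0.10450279595426937 10-20 chord (expect 180) -178.808900572343
 comp [318 169  28  21 231] angle 26.682331 len 0.03232717356499584 dist of line from axis 0.00019323770845713936
```

The fitted pointer line passes within 0.1 mm of the knob axis and gives about 118°, against 118.5° from the start angle plus the turn made. So the timer reads about 19.7 minutes (2.06 rad), inside the window. The same reckoning puts the peak at about 191° (3.3 rad). Now a quick check that nothing else moved.

```bash
python3 - <<'E'
from h import *
d=pickle.load(open("cams0.pkl","rb"))
for n,bx in(("top",dict(jug=(145,172,197,225),can=(275,125,300,160),mug=(303,143,333,180),funnel=(333,132,370,168),scraper=(360,248,418,280),tape=(433,190,464,220))),("scene",dict(jug=(360,45,418,122),mug=(332,222,376,262),can=(380,185,412,235),funnel=(328,265,380,314),scraper=(170,225,230,290),tape=(185,348,235,395),blade=(278,100,322,162)))):
    a=d[n]["color"];b=pickle.load(open(n+"18.pkl","rb"))["color"]
    for k,(x0,y0,x1,y1) in bx.items():
        g0=a[y0:y1,x0:x1].astype(np.float32).mean(2);g1=b[y0:y1,x0:x1].astype(np.float32).mean(2)
        print(n,k,np.round(cv2.phaseCorrelate(g0,g1,cv2.createHanningWindow(g0.shape[::-1],cv2.CV_32F)),2).tolist() if 0 else [np.round(v,2) for v in cv2.phaseCorrelate(g0,g1,cv2.createHanningWindow(g0.shape[::-1],cv2.CV_32F))[0]])
from plant import ctrl
print(st()[0]["ft_force"]); print(ctrl.close_job())
E
```

```text
top jug [np.float64(-0.0), np.float64(-0.04)]
top can [np.float64(0.3), np.float64(0.1)]
top mug [np.float64(-0.03), np.float64(0.06)]
top funnel [np.float64(-0.02), np.float64(-0.16)]
top scraper [np.float64(0.01), np.float64(0.22)]
top tape [np.float64(0.17), np.float64(0.2)]
scene jug [np.float64(-0.15), np.float64(0.01)]
scene mug [np.float64(0.69), np.float64(-0.2)]
scene can [np.float64(0.06), np.float64(0.01)]
scene funnel [np.float64(-0.06), np.float64(-0.11)]
scene scraper [np.float64(0.13), np.float64(0.12)]
scene tape [np.float64(0.12), np.float64(-0.09)]
scene blade [np.float64(0.54), np.float64(0.46)]
[ 0.1367  0.5594 -0.9464]
the job is handed in; nothing more can be done
None
```

The wiper arm lies in both notches of the dryer's rests, and the timer is set to about 20 minutes. I handed the job in at about 24 s of the 61 s allowed; it reports no verdict.

- **Wiper arm:** I gripped it at mid-bar and lowered it until light contact (about 7 N) at the expected height, then let go. The picture after release shows it right way up and centred in both notches. I did not measure its tilt or its position along the rests separately.
- **Timer:** I turned the knob clockwise to about 191° (3.3 rad), past the 30-minute mark, and back. A line fitted to the pointer gives about 118° (2.06 rad, roughly 19.7 minutes), inside the 1.99–2.2 rad window. The start angle plus the turn made gives 118.5°.
- **Other things on the shelf:** they shifted less than 1 pixel (roughly 2–3 mm at most) between the first and last pictures. The gripper was open and clear of everything at the end.

**Checks that disagreed:**
- The top and scene cameras differed by about 9 mm, so I used close-up wrist camera views for both placements.
- Rougher pointer readings ranged from 112° to 125°, and I went with the line fit, which passes within 0.1 mm of the knob axis.
- While I turned the knob, the grip was a few millimetres off its axis and gave side forces of up to about 16 N.

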